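# Hook out the tray and pack the plates

## Task

The empty black tray has slid to the back of the shelf: take the hook tool, catch the tray by its rim and drag it forward until all of it is on the robot's side of the metal strip let into the shelf, not touching the tray with the gripper or arm while it is beyond the strip. Put the hook back wholly on its rubber mat, standing on its handle as you found it, and pack every ribbed aluminium plate that is lying about into the tray, each flat on the tray's floor with its rib up, none leaning or overlapping, the tray staying on the robot's side of the strip. Leave the jar, level, spanner and spray nozzle where they are.

Things in the scene. Friction and masses are not known exactly. Their poses are not given: they have to be found in the camera images.
- tray: Low open black plastic tray, 124 (x) by 162 (y) mm outside, 116 by 154 inside, rim 18 high and 4 thick all round, floor 3 thick. 250 g, loose, empty. Origin: centre of the underside. It starts just beyond the strip or further, its x pointing roughly away from the robot. All five plates fit with ribs along x: the corners interlocked (a 112 by 74 block), the long one beside them, then the short ones end to end.
- hook: Hook tool standing on its foot. Wooden handle 110 (x) by 24 (y) by 44 (z) mm, to be gripped across y; an 8 mm steel rod runs from its front along +x, its axis 38 mm above the underside, to x = 130 mm, there bent straight down to 3 mm above the underside. 150 g, loose. Origin: centre of the handle's underside; z up.
- hook_tip (a point): Lower end of the hook's bent-down rod, 130 mm ahead (x) of the hook's origin and 3 mm above its underside.
- mat: Black rubber mat, 230 (x) by 70 (y) by 2 mm, fixed to the shelf. Origin: centre of its underside; x along its length. At the start the hook stands on it lengthwise, its origin about 40 mm behind (-x) the mat's centre.
- strip: Metal joint strip flush in the shelf, 12 mm (x) wide, running left to right (y) across the whole work area. Origin: its middle; x points away from the robot.
- corner_a: Flat bare-aluminium corner plate, L-shaped, 6 mm thick: an arm 73 mm (x, -36.5..36.5) by 36 mm (y, -18..18), and a second arm 36 mm wide (x, -36.5..-0.5) on to y = +55 mm. Rib on top to grip: 40 (x) by 10 (y) mm, up to 40 mm above the underside. Origin: underside, below the middle of the rib; z up. 110 g. One of two alike. May be absent.
- corner_b: Flat bare-aluminium corner plate, L-shaped, 6 mm thick: an arm 73 mm (x, -36.5..36.5) by 36 mm (y, -18..18), and a second arm 36 mm wide (x, -36.5..-0.5) on to y = +55 mm. Rib on top to grip: 40 (x) by 10 (y) mm, up to 40 mm above the underside. Origin: underside, below the middle of the rib; z up. 110 g. One of two alike. May be absent.
- long_plate: Flat bare-aluminium straight plate 110 (x) by 36 (y) by 6 mm. Rib on top to grip: 40 (x) by 10 (y) mm, up to 40 mm above the underside. Origin: underside, below the middle of the rib; z up. 110 g. May be absent.
- short_a: Flat bare-aluminium short plate 53 (x) by 36 (y) by 6 mm. Rib on top to grip: 40 (x) by 10 (y) mm, up to 40 mm above the underside. Origin: underside, below the middle of the rib; z up. 60 g. One of two alike. May be absent.
- short_b: As short_a, the other of the two. May be absent.
- jar: Bystander: lidded glass jar, 70 mm across, 100 mm high. Origin: centre of its underside. Loose.
- level: Bystander: small aluminium spirit level 200 (x) by 20 by 40 mm, standing on edge. Origin: centre of its underside. Loose.
- spanner: Bystander: steel spanner 160 mm long lying flat. Loose.
- nozzle: Bystander: white plastic spray nozzle about 64 mm high standing on a ceramic coaster. Origin: centre of its underside. Loose.

How it is judged:
On the way, in this order (a step that is already met when the one before it is completed fails the run):
1. the hook catches the tray while the tray is still beyond the strip (contact force between hook and tray above 0.3 N and not (x of tray in the frame of strip below -0.05 m) and height (world z) of hook_tip below 0.03 m), for 0.1 s.
2. the tray has been dragged wholly to the robot's side of the strip (x of tray in the frame of strip below -0.058 m and angle between tray's own z axis and vertical below 0.05 rad), for 0.2 s.
At the end, for the whole second after the job is handed in: Tray flat, its centre at least 58 mm before the strip's middle; hook upright within 0.1 rad on the mat, origin and tip within 42 mm of its long middle line; every plate present in the tray, rib up, tilt under 0.04 rad, underside under 5.5 mm above the tray's; all at rest (all of step 2 and linear speed of each of tray, hook, corner_a, corner_b, long_plate, short_a, short_b below 0.02 m/s and x of hook in the frame of mat between -0.12 and 0.12 m and y of hook in the frame of mat between -0.042 and 0.042 m and x of hook_tip in the frame of mat between -0.12 and 0.12 m and y of hook_tip in the frame of mat between -0.042 and 0.042 m and angle between hook's own z axis and vertical below 0.1 rad and z of hook in the frame of mat below 0.006 m and x of corner_a in the frame of tray between -0.058 and 0.058 m and y of corner_a in the frame of tray between -0.077 and 0.077 m and z of corner_a in the frame of tray between 0 and 0.0055 m and angle between each of corner_a, corner_b, long_plate, short_a, short_b's own z axis and vertical below 0.04 rad and x of corner_b in the frame of tray between -0.058 and 0.058 m and y of corner_b in the frame of tray between -0.077 and 0.077 m and z of corner_b in the frame of tray between 0 and 0.0055 m and x of long_plate in the frame of tray between -0.058 and 0.058 m and y of long_plate in the frame of tray between -0.077 and 0.077 m and z of long_plate in the frame of tray between 0 and 0.0055 m and x of short_a in the frame of tray between -0.058 and 0.058 m and y of short_a in the frame of tray between -0.077 and 0.077 m and z of short_a in the frame of tray between 0 and 0.0055 m and x of short_b in the frame of tray between -0.058 and 0.058 m and y of short_b in the frame of tray between -0.077 and 0.077 m and z of short_b in the frame of tray between 0 and 0.0055 m); the robot touches nothing.
It fails at once if the gripper or arm touches the tray while the tray is beyond the strip (not (x of tray in the frame of strip below -0.05 m) and contact force between any of the fingers, the arm and tray above 0.5 N).
It fails at once if the jar is displaced by more than 30 mm (distance of jar from where it was at the start of the episode above 0.03 m).
It fails at once if the level is displaced by more than 30 mm (distance of level from where it was at the start of the episode above 0.03 m).
It fails at once if the spanner is displaced by more than 30 mm (distance of spanner from where it was at the start of the episode above 0.03 m).
It fails at once if the nozzle is displaced by more than 30 mm (distance of nozzle from where it was at the start of the episode above 0.03 m).
Of corner_a, corner_b, long_plate, short_a, short_b only 3 to 5 are there at a start; the rules pass over those that are not, and their reading is None.
At some moment in a run one of corner_a, corner_b, long_plate, short_a, short_b may be knocked a few centimetres aside while the robot is not near it.
It also fails if it takes over 210 s, if anything falls off the work surface, if the arm or the gripper's body presses on something with over 40 N, if the wrist force passes 120 N, or if a joint passes its speed limit or range.

## Robot

A 6-joint arm with a two-finger parallel gripper is mounted at the origin on the work surface. World frame = base frame: x ahead of the robot, y to its left, z up, the work surface at z = 0. Lengths are in m, angles in rad, forces in N, time in s.
With the tool pointing down it reaches from about 0.3 to 0.95 m from the base axis. Payload 3.1 kg.
Tool frame: the origin (TCP) lies midway between the tips of the shut fingers; the grasp point (between the pads) lies 19 mm behind it; y points along the fingers, x is the direction in which the jaws open and shut, and the axes are right-handed (so a half turn about y gives the same grasp; the last joint's range is limited). The gripper opens to 85 mm and grips with 20 to 120 N. Pads are 22 mm wide; open, the fingers measure 114 mm over their backs; the gripper's body (76 mm by 85 mm) begins 54 mm behind the grasp point. The pads swing forward as they close: fully open they stand 13 mm farther back than shut.
Start: joints at [1.178, 0.308, 1.634, -0, 1.2, -0.07], TCP at [0.198, 0.593, 0.231] pointing down, gripper open.
Joint ranges: [-3.06, 3.06], [-0.79, 1.96], [0.05, 2.63], [-1.19, 4.34], [0.05, 2.64], [-2.94, 2.94]. Speed limits (rad/s): [2.79, 2.79, 3.14, 3.14, 3.14, 3.14].

## Interface

Orientations are given as a 3x3 rotation matrix whose columns are the frame's x, y, z axes.
In Python, from plant import read_state, snapshot, calibration, job_done, look_for gives the robot as it stands.
- The arm moves only by the shell command python3 -m pendant 'ROWS' [FORCE]. ROWS is JSON, a list of rows, each an object of numbers: "tx", "ty", "tz": the shift along the tool's x, y, z in mm; "ax", "ay", "az": the turn, a rotation vector about the tool's x, y, z in degrees; "gripper": the opening, from 0 (shut) to 1 (fully open). A call has 1 to 10 rows; each row is the pose to reach, as a shift and turn from the pose commanded when the call began, along the tool's axes at that moment; what a row does not reach only later rows make up. A row lasts 1/8 s, in which the tool goes at most 62.5 mm and 10.7 degrees, less where a joint would pass 70% of its speed; a pose out of reach is approached as far as the arm can. A call with a gripper value outside its range is refused whole. The fingers move at their own pace and stop on an object; FORCE is the grip in N (left out, the last holds). Time passes only in rows, so rows that repeat a pose let the fingers close. It gives the time, the measured TCP pose, the force and the opening at its end, in the units of the state.
- read_state(): the state, without advancing time (a new reading comes with each control period).
- snapshot(name): name is "scene" or "side" or "wrist"; returns (picture, depth): 420x560x3 uint8, red, green, blue; 420x560 float32, m along the optical axis (not along the pixel's ray), 0 where there is no reading.
- calibration(name): a dict with "mtx" (3x3 intrinsics, pixels), "origin" and "attitude" of the camera in the world; the wrist camera has in their place "hand_eye" (4x4, takes a point from camera to tool coordinates, whose origin is the TCP and whose axes are the tool frame's). Camera axes: x right, y down, z forward; pixel columns grow to the right and rows downward; lengths in m; the calibration is good to about 2 mm. The wrist camera is an equidistant fisheye: a pixel r from the principal point sees the ray r / f radians off the axis. A picture is of the moment at which its call begins: read the wrist's pose just before it. calibration takes no time and is no camera call.
- job_done(): hands the job in, once; it reports no verdict.
Trained networks look in the newest picture that a camera, given by its name, has taken for a name from the list of things; names that differ only in an ending like _2 or _b are one class to them, and where a whole thing is asked for, a point or a joint stands for the part that bears it (a point fixed in the world has none). Each returns a list of dicts, best first, with "conf" (0 to 1); they miss things now and then, are a little off and sometimes report something else, mostly with a low value. They report only what shows in the picture. A call takes as long as a camera call.
- look_for(label, camera): "at" ([x, y, z] in m, in world coordinates, good to about 4 mm: the middle of the surface that is visible of it).
The state is a dict: "time": time; "joint_pos": joint angles; "qvel": joint speeds; "joint_efforts": joint torques, N m; "position": TCP position; "orientation": TCP orientation; "ft_force": force on the tool from outside, world axes, zero at the start; "moment": the same for the moment, N m; "opening": finger opening in m.
Only numpy, scipy, OpenCV 4.12 (cv2) and the standard library are available. Lean on these libraries where they do the work, as an engineer would, in place of code of your own. Each camera call takes 0.05 s, during which the arm holds its last target.

## Working session

There is one attempt and no reset: what is moved stays moved. The work goes in short steps, Python scripts to look and compute and a shell command to move; the robot and the scene stay as the last step left them, time stands still between calls to the robot, and variables do not carry over. Pictures are saved under pics/ and viewed, and the job is handed in when it is done.

```bash
ls; mkdir -p pics
cat > h.py <<'E'
import numpy as np, cv2
from plant import read_state, snapshot, calibration, job_done, look_for
def save(name, fn):
    p,d=snapshot(name); cv2.imwrite('pics/'+fn,p[:,:,::-1]); np.save('pics/'+fn[:-4]+'_d.npy',d); return p,d
def cloud(name,d):
    c=calibration(name); K=np.array(c['mtx']); v,u=np.mgrid[0:d.shape[0],0:d.shape[1]]
    P=np.stack([(u-K[0,2])/K[0,0]*d,(v-K[1,2])/K[1,1]*d,d],-1)
    W=P@np.array(c['attitude']).T+np.array(c['origin'])
    W[d<=0]=np.nan
    return W
E
python3 - <<'E'
from h import *
s=read_state(); print(s)
for n in ('scene','side','wrist'):
    save(n,n+'0.png'); print(calibration(n))
    for l in ('tray','hook','hook_tip','mat','strip','corner_a','long_plate','short_a','jar','level','spanner','nozzle'):
        print(n,l,[(np.round(r['at'],3).tolist(),round(r['conf'],2)) for r in look_for(l,n)])
E
```

```text
pics
{'time': 0.0, 'joint_pos': array([ 1.17830447e+00,  3.09003710e-01,  1.63519595e+00, -1.50788144e-05,
        1.19969712e+00, -6.96876318e-02]), 'qvel': array([ 0.00114787, -0.00086963, -0.00147925,  0.00058554,  0.0003899 ,
       -0.00088381]), 'joint_efforts': array([ 1.67284029e-04, -4.15253127e+01, -2.76662189e+01, -1.15316393e-04,
        1.03132753e-02,  2.23479219e-06]), 'position': array([0.19797334, 0.5919464 , 0.23004341]), 'orientation': array([[ 3.17220992e-01, -8.68326332e-04, -9.48351247e-01],
       [ 9.48348857e-01, -2.13429355e-03,  3.17222147e-01],
       [-2.29951230e-03, -9.99997345e-01,  1.46433566e-04]]), 'ft_force': array([ 0.25627555, -1.08043426, -0.20489827]), 'moment': array([ 0.0221248 , -0.00284349,  0.02806567]), 'opening': 0.08534425288824346}
{'mtx': array([[422.23484879,   0.        , 283.35139663],
       [  0.        , 422.23484879, 207.03529693],
       [  0.        ,   0.        ,   1.        ]]), 'origin': array([1.15427609, 0.23817213, 0.96669319]), 'attitude': array([[-0.37642074,  0.78958375, -0.48462865],
       [ 0.92644628,  0.3195846
[... 1766 characters left out ...]
99998803e-01, -4.36472131e-04, -1.48432400e-03,
        -4.12252132e-04],
       [ 1.27946200e-03, -3.06110557e-01,  9.51995110e-01,
        -1.41552648e-01],
       [-8.69886580e-04, -9.51995870e-01, -3.06109632e-01,
         7.82976999e-02],
       [ 0.00000000e+00,  0.00000000e+00,  0.00000000e+00,
         1.00000000e+00]])}
wrist tray []
wrist hook [([0.481, -0.26, 0.024], 0.7)]
wrist hook_tip [([0.478, -0.266, 0.024], 0.59)]
wrist mat [([0.488, -0.249, 0.004], 0.52), ([0.479, -0.265, 0.024], 0.48)]
wrist strip []
wrist corner_a []
wrist long_plate []
wrist short_a []
wrist jar [([0.488, -0.253, 0.003], 0.73)]
wrist level []
wrist spanner [([0.586, -0.459, 0.008], 0.59)]
wrist nozzle []
```

View pics/scene0.png

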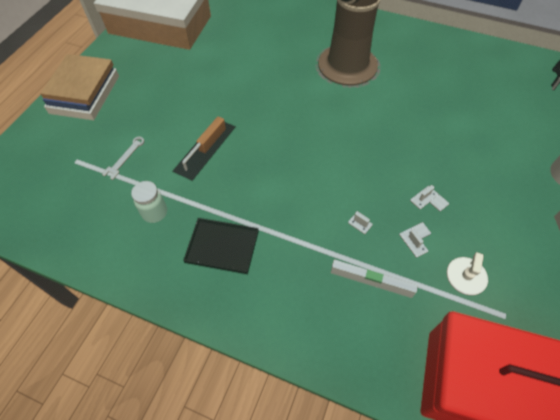

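View pics/side0.png

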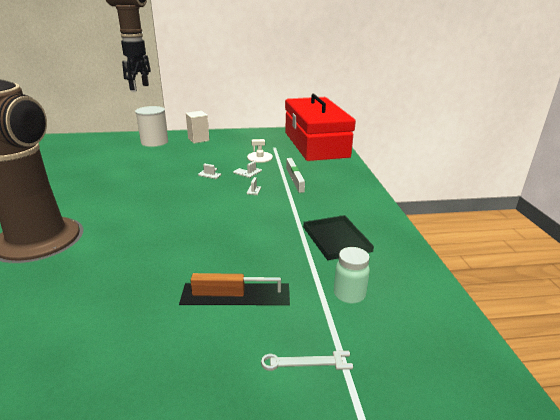

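View pics/wrist0.png

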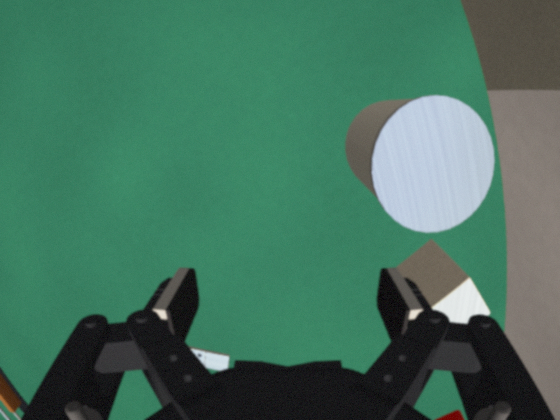

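Run:
```python
from h import *
p=cv2.imread('pics/scene0.png')
a=cv2.resize(p[175:270,340:500],None,fx=5,fy=5,interpolation=cv2.INTER_CUBIC); cv2.imwrite('pics/c1.png',a)
a=cv2.resize(p[110:280,130:290],None,fx=3.5,fy=3.5,interpolation=cv2.INTER_CUBIC); cv2.imwrite('pics/c2.png',a)
for n in ('scene','side'):
    d=np.load(f'pics/{n}0_d.npy'); W=cloud(n,d)
    print(n,'missing',(d<=0).mean())
    # table plane
    m=(abs(W[...,2])<.03)&(W[...,0]>.3)&(W[...,0]<.9)&(abs(W[...,1])<.5)
    P=W[m]; A=np.c_[P[:,:2],np.ones(len(P))]; c=np.linalg.lstsq(A,P[:,2],rcond=None)[0]; r=P[:,2]-A@c
    print(c,np.median(abs(r)))
    img=cv2.imread(f'pics/{n}0.png').astype(int); hsv=cv2.cvtColor(img.astype(np.uint8),cv2.COLOR_BGR2HSV)
    def rep(nm,mm):
        Q=W[mm]; 
        if len(Q)<5: print(nm,len(Q)); return
        Q=Q[~np.isnan(Q[:,0])]
        (cx,cy),(w,h),ang=cv2.minAreaRect(Q[:,:2].astype(np.float32))
        print(nm,len(Q),'rect',round(cx,4),round(cy,4),round(w,3),round(h,3),round(ang,1),'z',np.percentile(Q[:,2],[5,50,95]).round(3))
    black=hsv[...,2]<60
    x,y,z=W[...,0],W[...,1],W[...,2]
    rep('tray',black&(x>.65)&(x<.9)&(y>-.25)&(y<.1)&(z<.03)&(z>.012))
    rep('trayall',black&(x>.65)&(x<.9)&(y>-.25)&(y<.1)&(z<.03))
    rep('mat',black&(x>.35)&(x<.66)&(y>-.4)&(y<-.15)&(z<.02))
    ng=(hsv[...,1]<60)&(hsv[...,2]>120)
    orange=(hsv[...,0]<20)&(hsv[...,1]>100)&(x>.35)&(x<.7)&(y>-.4)&(y<-.15)
    rep('handle top',orange&(z>.037)); rep('handle',orange)
    rep('rod',ng&(x>.45)&(x<.66)&(y>-.4)&(y<-.15)&(z>.025))
    st=ng&(x>.6)&(x<.75)&(abs(z)<.01)&(y>-.2)&(y<.2)
    Q=W[st]; pf=np.polyfit(Q[:,1],Q[:,0],1); print('strip x=',pf,len(Q))
```

```text
scene missing 0.004085884353741497
[ 0.00092821 -0.0003935   0.00122611] 0.0014427645519297814
tray 351 rect 0.7736 -0.0853 0.125 0.16 11.5 z [0.013 0.018 0.022]
trayall 2816 rect 0.7736 -0.0855 0.125 0.16 11.5 z [0.001 0.004 0.018]
mat 564 rect 0.5035 -0.2754 0.061 0.22 82.5 z [0.    0.003 0.006]
handle top 281 rect 0.4692 -0.2694 0.025 0.11 82.6 z [0.039 0.046 0.05 ]
handle 461 rect 0.4692 -0.2694 0.026 0.111 83.1 z [0.014 0.044 0.05 ]
rod 70 rect 0.5601 -0.2811 0.014 0.08 88.7 z [0.04  0.044 0.047]
strip x= [0.00917479 0.68684845] 866
side missing 0.004043367346938775
[0.00210935 0.00188116 0.00086634] 0.0010818109412143412
tray 291 rect 0.7705 -0.0884 0.124 0.165 10.9 z [0.012 0.016 0.02 ]
trayall 1415 rect 0.7707 -0.0878 0.124 0.166 10.9 z [0.002 0.005 0.018]
mat 1316 rect 0.5015 -0.2795 0.069 0.226 83.7 z [0.001 0.003 0.004]
handle top 505 rect 0.4673 -0.2745 0.025 0.108 82.2 z [0.038 0.046 0.048]
handle 1175 rect 0.4663 -0.2712 0.115 0.043 1.7 z [0.005 0.033 0.047]
rod 162 rect 0.5603 -0.2847 0.009 0.076 84.0 z [0.033 0.043 0.046]
strip x= [0.02689639 0.68799314] 355
```

View pics/c1.png

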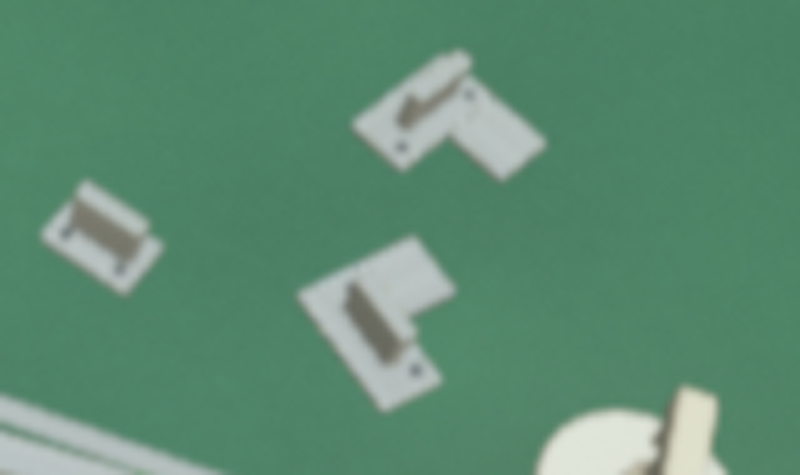

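View pics/c2.png

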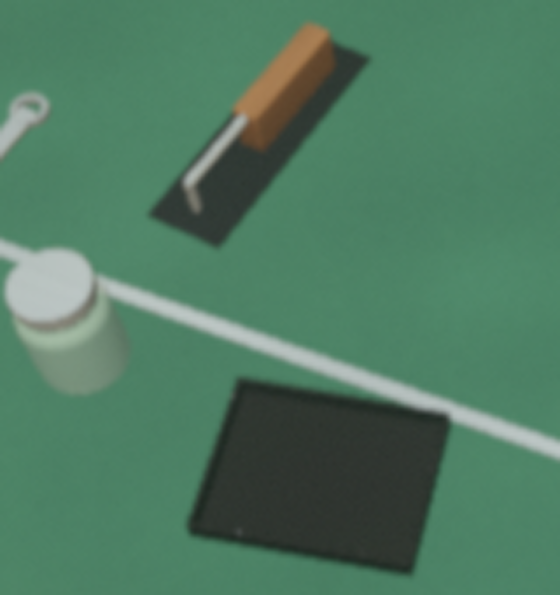

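```bash
cat >> h.py <<'E'
from scipy.spatial.transform import Rotation as Ro
def go(x,y,z,yaw):
    """tool-down target, tool x axis at yaw deg -> pendant numbers"""
    s=read_state(); R=np.array(s['orientation']); p=np.array(s['position'])
    c,si=np.cos(np.radians(yaw)),np.sin(np.radians(yaw))
    X=np.array([c,si,0]);Y=np.array([0,0,-1.]);T=np.stack([X,Y,np.cross(X,Y)],1)
    d=R.T@(np.array([x,y,z])-p)*1000; r=Ro.from_matrix(R.T@T).as_rotvec(degrees=True)
    print('t=%.2f'%s['time'],'d',d.round(1),'rot',r.round(2),'dist',np.linalg.norm(d).round(0))
def st():
    s=read_state(); R=np.array(s['orientation']); print('t=%.2f'%s['time'],'p',np.round(s['position'],4),'yaw',np.degrees(np.arctan2(R[1,0],R[0,0])).round(2),'f',np.round(s['ft_force'],2),'op',round(s['opening'],4))
def wcloud(d,s,mask=None):
    c=calibration('wrist');K=np.array(c['mtx']);H=np.array(c['hand_eye'])
    v,u=np.mgrid[0:d.shape[0],0:d.shape[1]]
    a=(u-K[0,2])/K[0,0];b=(v-K[1,2])/K[1,1]; th=np.hypot(a,b)+1e-12
    k=np.tan(th)/th
    P=np.stack([a*k*d,b*k*d,d],-1)
    P=P@H[:3,:3].T+H[:3,3]
    W=P@np.array(s['orientation']).T+np.array(s['position']); W[d<=0]=np.nan
    return W
def wpix(W,s):
    """world points -> wrist pixels"""
    c=calibration('wrist');K=np.array(c['mtx']);H=np.array(c['hand_eye'])
    P=(np.atleast_2d(W)-np.array(s['position']))@np.array(s['orientation']); P=(P-H[:3,3])@H[:3,:3]
    r=np.hypot(P[:,0],P[:,1])+1e-12; th=np.arctan2(r,P[:,2])
    return np.c_[K[0,2]+K[0,0]*th*P[:,0]/r,K[1,2]+K[1,1]*th*P[:,1]/r]
E
python3 - <<'E'
from h import *
go(.468,-.272,.2,82.6)
E
```

```text
t=1.95 d [-734.5   31.3 -530.1] rot [ -0.  -11.1  -0. ] dist 906.0
```

```bash
python3 -m pendant '[{"tx":-734,"ty":31,"tz":-530,"ay":-11.1},{"tx":-734,"ty":31,"tz":-530,"ay":-11.1},{"tx":-734,"ty":31,"tz":-530,"ay":-11.1},{"tx":-734,"ty":31,"tz":-530,"ay":-11.1},{"tx":-734,"ty":31,"tz":-530,"ay":-11.1},{"tx":-734,"ty":31,"tz":-530,"ay":-11.1},{"tx":-734,"ty":31,"tz":-530,"ay":-11.1},{"tx":-734,"ty":31,"tz":-530,"ay":-11.1},{"tx":-734,"ty":31,"tz":-530,"ay":-11.1},{"tx":-734,"ty":31,"tz":-530,"ay":-11.1}]'
python3 - <<'E'
from h import *
st()
go(.45,-.265,.2,82.6)
E
```

```text
t=1.95 p [0.1983 0.5927 0.2313] yaw 71.5 f [ 0.24 -0.91  0.37] op 0.0858
t=1.95 d [-733.6   31.3 -510.8] rot [ -0.  -11.1  -0. ] dist 894.0invalid input
```

```bash
python3 -m pendant '[{"tx":-40,"ty":0,"tz":-30,"ax":0,"ay":-5,"az":0,"gripper":1}]'; python3 -m pendant --help
```

```text
time: 2.08
position: [0.2138, 0.5471, 0.2314]
orientation: [[0.228, 0.001, -0.974], [0.974, 0.002, 0.228], [0.002, -1.0, -0.0]]
ft_force: [0.6, -0.4, -0.0]
opening: 0.0854invalid input: not JSON, or not a number
```

```bash
python3 -m pendant '[{"tx":-300,"tz":-200,"ay":-6.1}]'; python3 -c "
from h import *
go(.468,-.265,.2,82.6)"
```

```text
t=2.08 d [-732.7   29.7 -432.9] rot [ 0.01 -5.8   0.13] dist 852.0invalid input
```

```bash
python3 -m pendant '[{"tx":-60,"tz":-20,"ay":-3,"gripper":1}]';  python3 -m pendant '[{"tx":-60,"ty":0,"tz":-20,"ax":0,"ay":-3,"az":0},{"tx":-120,"ty":0,"tz":-40,"ax":0,"ay":-5,"az":0}]'; python3 -c "
from h import *
go(.468,-.265,.2,82.6)"
```

```text
t=2.08 d [-732.7   29.7 -432.9] rot [ 0.01 -5.8   0.13] dist 852.0invalid input
invalid input
```

```bash
python3 -m pendant '[{"tx":-600,"ty":0,"tz":-360,"ax":0,"ay":-5.8,"az":0,"gripper":1},{"tx":-600,"ty":0,"tz":-360,"ax":0,"ay":-5.8,"az":0,"gripper":1},{"tx":-600,"ty":0,"tz":-360,"ax":0,"ay":-5.8,"az":0,"gripper":1},{"tx":-600,"ty":0,"tz":-360,"ax":0,"ay":-5.8,"az":0,"gripper":1},{"tx":-600,"ty":0,"tz":-360,"ax":0,"ay":-5.8,"az":0,"gripper":1},{"tx":-600,"ty":0,"tz":-360,"ax":0,"ay":-5.8,"az":0,"gripper":1},{"tx":-600,"ty":0,"tz":-360,"ax":0,"ay":-5.8,"az":0,"gripper":1},{"tx":-600,"ty":0,"tz":-360,"ax":0,"ay":-5.8,"az":0,"gripper":1},{"tx":-600,"ty":0,"tz":-360,"ax":0,"ay":-5.8,"az":0,"gripper":1},{"tx":-600,"ty":0,"tz":-360,"ax":0,"ay":-5.8,"az":0,"gripper":1}]'; python3 -c "
from h import *
go(.45,-.265,.2,82.6)"
```

```text
time: 3.32
position: [0.4023, -0.0531, 0.2319]
orientation: [[0.134, 0.002, -0.991], [0.991, -0.0, 0.134], [0.0, -1.0, -0.002]]
ft_force: [0.9, 1.4, -0.7]
opening: 0.0856
t=3.33 d [-203.6   32.1  -75.7] rot [ 0.13 -0.33  0.01] dist 220.0
```

```bash
python3 -m pendant '[{"tx":-203,"ty":32,"tz":-75,"ax":0,"ay":-0.3,"az":0,"gripper":1},{"tx":-203,"ty":32,"tz":-75,"ax":0,"ay":-0.3,"az":0,"gripper":1},{"tx":-203,"ty":32,"tz":-75,"ax":0,"ay":-0.3,"az":0,"gripper":1},{"tx":-203,"ty":32,"tz":-75,"ax":0,"ay":-0.3,"az":0,"gripper":1},{"tx":-203,"ty":32,"tz":-75,"ax":0,"ay":-0.3,"az":0,"gripper":1}]'
cat > hk.py <<'E'
from h import *
import sys
s=read_state(); p,d=save('wrist',sys.argv[1]); W=wcloud(d,s)
hsv=cv2.cvtColor(p,cv2.COLOR_RGB2HSV)
x,y,z=W[...,0],W[...,1],W[...,2]
def rep(nm,mm):
    Q=W[mm]; Q=Q[~np.isnan(Q[:,0])]
    if len(Q)<5: print(nm,len(Q)); return
    (cx,cy),(w,h),ang=cv2.minAreaRect(Q[:,:2].astype(np.float32))
    print(nm,len(Q),'rect',round(cx,4),round(cy,4),round(w,3),round(h,3),round(ang,1),'z',np.percentile(Q[:,2],[5,50,95]).round(3))
o=(hsv[...,0]<20)&(hsv[...,1]>100)&(x>.3)&(x<.7)
rep('handletop',o&(z>.036)&(z<.06))
E
python3 hk.py w1.png
```

```text
time: 3.95
position: [0.4488, -0.2642, 0.1989]
orientation: [[0.132, -0.0, -0.991], [0.991, 0.0, 0.132], [0.0, -1.0, 0.0]]
ft_force: [-0.2, 0.4, 0.7]
opening: 0.0854
handletop 2781 rect 0.4658 -0.4557 0.403 0.111 89.9 z [0.043 0.045 0.047]
```

View pics/w1.png

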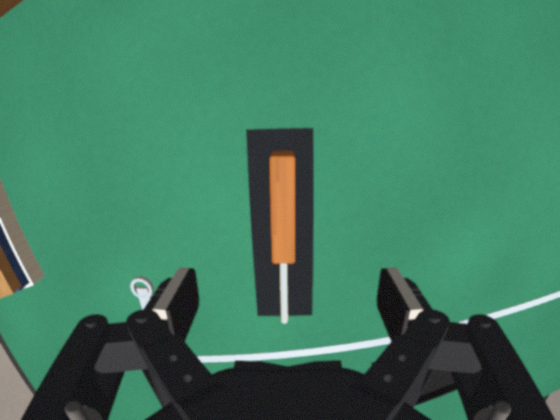

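Run:
```python
from h import *
s=read_state(); d=np.load('pics/w1_d.npy'); p=cv2.imread('pics/w1.png'); W=wcloud(d,s); hsv=cv2.cvtColor(p,cv2.COLOR_BGR2HSV)
x,y,z=W[...,0],W[...,1],W[...,2]
o=(hsv[...,0]<20)&(hsv[...,1]>100)&(x>.3)&(x<.7)&(y>-.35)&(y<-.2)&(z>.036)&(z<.06)
m=(hsv[...,2]<70)&(x>.3)&(x<.7)&(y>-.35)&(y<-.2)&(z<.02)
r=(hsv[...,2]>130)&(hsv[...,1]<60)&(x>.5)&(x<.64)&(y>-.35)&(y<-.2)&(z>.03)
for nm,mm in (('h',o),('mat',m),('rod',r)):
    Q=W[mm]; print(nm,len(Q),[np.round(v,4) for v in cv2.minAreaRect(Q[:,:2].astype(np.float32))],np.median(Q[:,2]))
for l in ('tray','hook'): print(look_for(l,'wrist'))
```

```text
h 2661 [array([ 0.4657, -0.2709]), array([0.0234, 0.1099]), np.float64(82.7548)] 0.04489026782844671
mat 7593 [array([ 0.5028, -0.2768]), array([0.0678, 0.2277]), np.float64(83.6087)] 0.0010494809625164747
rod 449 [array([ 0.5591, -0.2823]), array([0.0077, 0.0795]), np.float64(82.4071)] 0.0423639307427266
[{'at': [0.8197, -0.0623, 0.0026], 'conf': 0.79}]
[{'at': [0.4678, -0.275, 0.0438], 'conf': 0.76}]
```

```bash
python3 -c "
from h import *
go(.466,-.271,.014,82.7)"
```

```text
t=4.10 d [ -7.7 185.2 -18.8] rot [-0.04 -0.07  0.05] dist 186.0
```

```bash
python3 -m pendant '[{"tx":-7.7,"ty":20,"tz":-18.8,"ax":0,"ay":0,"az":0,"gripper":1},{"tx":-7.7,"ty":80,"tz":-18.8,"ax":0,"ay":0,"az":0,"gripper":1},{"tx":-7.7,"ty":140,"tz":-18.8,"ax":0,"ay":0,"az":0,"gripper":1},{"tx":-7.7,"ty":170,"tz":-18.8,"ax":0,"ay":0,"az":0,"gripper":1},{"tx":-7.7,"ty":185,"tz":-18.8,"ax":0,"ay":0,"az":0,"gripper":1},{"tx":-7.7,"ty":185,"tz":-18.8,"ax":0,"ay":0,"az":0,"gripper":1}]' 60;python3 -m pendant '[{"tx":0,"ty":0,"tz":0,"ax":0,"ay":0,"az":0,"gripper":0},{"tx":0,"ty":0,"tz":0,"ax":0,"ay":0,"az":0,"gripper":0},{"tx":0,"ty":0,"tz":0,"ax":0,"ay":0,"az":0,"gripper":0},{"tx":0,"ty":0,"tz":0,"ax":0,"ay":0,"az":0,"gripper":0},{"tx":0,"ty":0,"tz":0,"ax":0,"ay":0,"az":0,"gripper":0},{"tx":0,"ty":0,"tz":0,"ax":0,"ay":0,"az":0,"gripper":0}]' 60
```

```text
time: 4.85
position: [0.4664, -0.2712, 0.0142]
orientation: [[0.128, -0.001, -0.992], [0.992, 0.001, 0.128], [0.001, -1.0, 0.001]]
ft_force: [0.7, 0.2, 2.0]
opening: 0.0855
time: 5.6
position: [0.4673, -0.2728, 0.0153]
orientation: [[0.129, 0.001, -0.992], [0.992, -0.001, 0.129], [-0.001, -1.0, -0.002]]
ft_force: [-0.3, -0.2, 6.2]
opening: 0.0231
```

```bash
python3 -m pendant '[{"tx":0,"ty":-40,"tz":0,"ax":0,"ay":0,"az":0,"gripper":0},{"tx":0,"ty":-80,"tz":0,"ax":0,"ay":0,"az":0,"gripper":0},{"tx":0,"ty":-80,"tz":0,"ax":0,"ay":0,"az":0,"gripper":0}]'; python3 -c "
from h import *
go(.54,-.086,.095,90)"
```

```text
time: 5.98
position: [0.4688, -0.2739, 0.0973]
orientation: [[0.129, 0.006, -0.992], [0.992, -0.004, 0.129], [-0.003, -1.0, -0.006]]
ft_force: [-0.1, 1.1, -1.0]
opening: 0.0236
t=5.97 d [195.5   1.9 -46.4] rot [ 0.34 -7.4  -0.21] dist 201.0
```

```bash
python3 -m pendant '[{"tx":195,"ty":2,"tz":-46,"ax":0.3,"ay":-7.4,"az":-0.2,"gripper":0},{"tx":195,"ty":2,"tz":-46,"ax":0.3,"ay":-7.4,"az":-0.2,"gripper":0},{"tx":195,"ty":2,"tz":-46,"ax":0.3,"ay":-7.4,"az":-0.2,"gripper":0},{"tx":195,"ty":2,"tz":-46,"ax":0.3,"ay":-7.4,"az":-0.2,"gripper":0},{"tx":195,"ty":2,"tz":-46,"ax":0.3,"ay":-7.4,"az":-0.2,"gripper":0}]'
python3 - <<'E'
from h import *
st()
for n in ('scene','side'):
    p,d=save(n,n+'1.png'); W=cloud(n,d); hsv=cv2.cvtColor(p,cv2.COLOR_RGB2HSV)
    x,y,z=W[...,0],W[...,1],W[...,2]
    r=(hsv[...,2]>110)&(hsv[...,1]<70)&(x>.56)&(x<.72)&(abs(y+.086)<.05)&(z>.03)&(z<.16)
    Q=W[r]; print('rod',len(Q),[np.round(v,4) for v in cv2.minAreaRect(Q[:,:2].astype(np.float32))],Q[:,2].min(),Q[:,2].max())
    t=(hsv[...,2]<70)&(x>.65)&(x<.9)&(y>-.25)&(y<.1)&(z>-.02)&(z<.03)
    Q=W[t]; print('tray',len(Q),[np.round(v,4) for v in cv2.minAreaRect(Q[:,:2].astype(np.float32))])
    q=p[110:330,150:450] if n=='scene' else p[180:330,200:420]
    cv2.imwrite(f'pics/{n}1c.png',cv2.resize(q,None,fx=2.6,fy=2.6,interpolation=cv2.INTER_CUBIC)[:,:,::-1])
E
```

```text
time: 6.6
position: [0.536, -0.0838, 0.0906]
orientation: [[-0.003, -0.008, -1.0], [1.0, 0.004, -0.003], [0.004, -1.0, 0.008]]
ft_force: [-0.8, 0.0, -1.2]
opening: 0.0233
t=6.60 p [ 0.536  -0.0838  0.0906] yaw 90.14 f [-0.82  0.02 -1.23] op 0.0233
rod 124 [array([ 0.6306, -0.0823]), array([0.082, 0.013]), np.float64(4.6483)] 0.07869833364754297 0.12334925707804145
tray 2887 [array([ 0.7732, -0.0859]), array([0.1251, 0.1614]), np.float64(11.2689)]
rod 130 [array([ 0.6295, -0.086 ]), array([0.0769, 0.0099]), np.float64(1.0132)] 0.08317427453537352 0.12097326698598576
tray 1671 [array([ 0.7704, -0.0872]), array([0.1246, 0.1655]), np.float64(11.2628)]
```

View pics/scene1c.png

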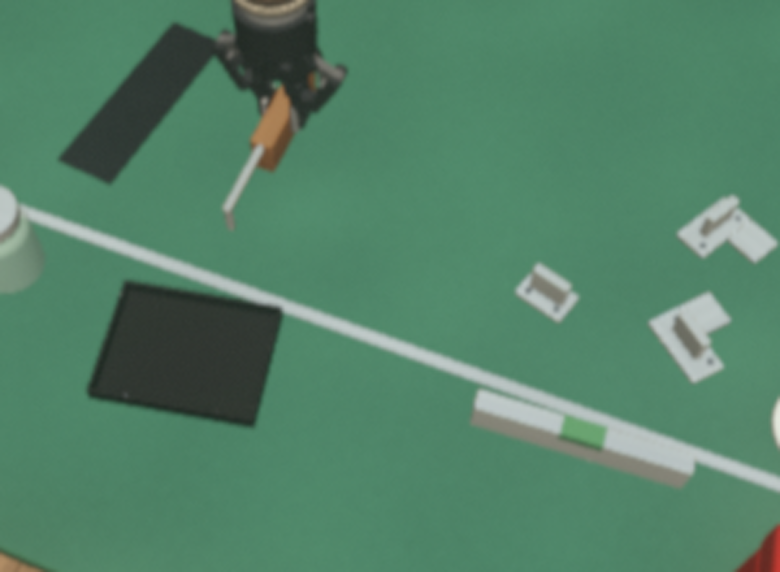

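View pics/side1c.png

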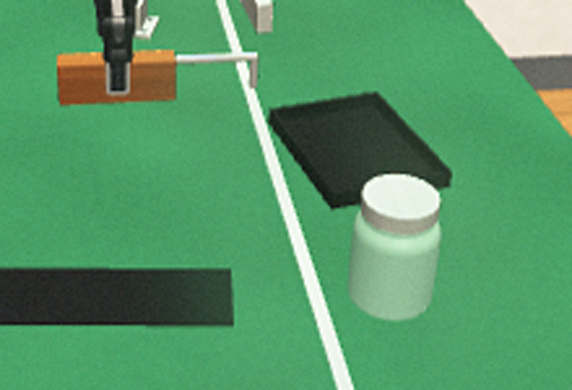

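```bash
python3 -c "
from h import *
go(.597,-.0855,.09,90)"; python3 -m pendant '[{"tx":-1.5,"ty":0,"tz":-55,"ax":0.5,"ay":0,"az":0,"gripper":0},{"tx":-1.5,"ty":0,"tz":-55,"ax":0.5,"ay":0,"az":0,"gripper":0},{"tx":-1.5,"ty":0,"tz":-55,"ax":0.5,"ay":0,"az":0,"gripper":0},{"tx":-1.5,"ty":0,"tz":-55,"ax":0.5,"ay":0,"az":0,"gripper":0}]'; python3 -c "
from h import *
go(.597,-.0855,.018,90)"
```

```text
t=6.70 d [  0.1   0.8 -61. ] rot [-0.41 -0.02  0.21] dist 61.0
time: 7.2
position: [0.5908, -0.087, 0.0917]
orientation: [[0.001, -0.015, -1.0], [1.0, 0.004, 0.001], [0.004, -1.0, 0.015]]
ft_force: [-0.2, 0.8, -1.9]
opening: 0.0233
t=7.20 d [ 1.2 73.6 -7.3] rot [-0.88 -0.08  0.23] dist 74.0
```

```bash
python3 -m pendant '[{"tx":1,"ty":0,"tz":-6,"ax":-0.9,"ay":0,"az":0.2,"gripper":0},{"tx":1,"ty":20,"tz":-6,"ax":-0.9,"ay":0,"az":0.2,"gripper":0},{"tx":1,"ty":45,"tz":-6,"ax":-0.9,"ay":0,"az":0.2,"gripper":0},{"tx":1,"ty":60,"tz":-6,"ax":-0.9,"ay":0,"az":0.2,"gripper":0},{"tx":1,"ty":68,"tz":-6,"ax":-0.9,"ay":0,"az":0.2,"gripper":0},{"tx":1,"ty":73,"tz":-6,"ax":-0.9,"ay":0,"az":0.2,"gripper":0},{"tx":1,"ty":73,"tz":-6,"ax":-0.9,"ay":0,"az":0.2,"gripper":0}]'
python3 - <<'E'
from h import *
st()
for n in ('scene','side'):
    p,d=save(n,n+'2.png')
    q=p[110:330,150:450] if n=='scene' else p[180:330,200:420]
    cv2.imwrite(f'pics/{n}2c.png',cv2.resize(q,None,fx=2.6,fy=2.6,interpolation=cv2.INTER_CUBIC)[:,:,::-1])
E
```

```text
time: 8.07
position: [0.5974, -0.085, 0.019]
orientation: [[-0.0, 0.002, -1.0], [1.0, 0.0, -0.0], [0.0, -1.0, -0.002]]
ft_force: [0.3, -0.1, -1.0]
opening: 0.0233
t=8.07 p [ 0.5974 -0.085   0.019 ] yaw 90.01 f [ 0.32 -0.15 -1.  ] op 0.0233
```

View pics/scene2c.png

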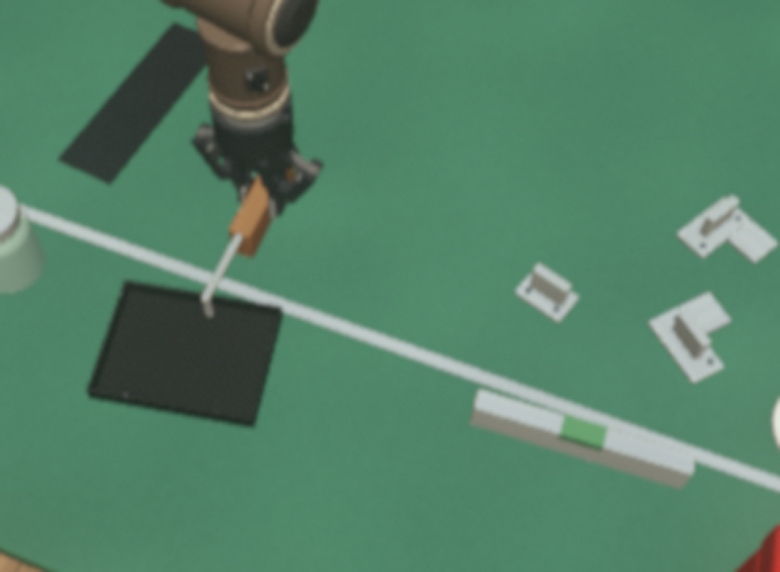

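View pics/side2c.png

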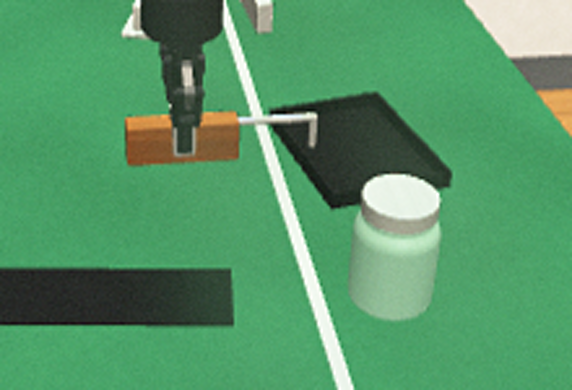

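```bash
python3 -m pendant '[{"tx":0,"ty":0,"tz":8,"ax":0,"ay":0,"az":0,"gripper":0},{"tx":0,"ty":0,"tz":16,"ax":0,"ay":0,"az":0,"gripper":0},{"tx":0,"ty":0,"tz":26,"ax":0,"ay":0,"az":0,"gripper":0},{"tx":0,"ty":0,"tz":36,"ax":0,"ay":0,"az":0,"gripper":0},{"tx":0,"ty":0,"tz":46,"ax":0,"ay":0,"az":0,"gripper":0},{"tx":0,"ty":0,"tz":56,"ax":0,"ay":0,"az":0,"gripper":0},{"tx":0,"ty":0,"tz":66,"ax":0,"ay":0,"az":0,"gripper":0},{"tx":0,"ty":0,"tz":76,"ax":0,"ay":0,"az":0,"gripper":0},{"tx":0,"ty":0,"tz":86,"ax":0,"ay":0,"az":0,"gripper":0},{"tx":0,"ty":0,"tz":86,"ax":0,"ay":0,"az":0,"gripper":0}]'
cat > tr.py <<'E'
from h import *
import sys
st()
for n in ('scene','side'):
    p,d=save(n,n+sys.argv[1]+'.png'); W=cloud(n,d); hsv=cv2.cvtColor(p,cv2.COLOR_RGB2HSV)
    x,y,z=W[...,0],W[...,1],W[...,2]
    t=((hsv[...,2]<70)&(x>.48)&(x<.9)&(y>-.22)&(y<.1)&(z>-.02)&(z<.026)).astype(np.uint8)
    k,l,stt,_=cv2.connectedComponentsWithStats(t); j=1+np.argmax(stt[1:,4])
    Q=W[l==j]; print('tray',len(Q),[np.round(v,4) for v in cv2.minAreaRect(Q[:,:2].astype(np.float32))])
    q=p[90:310,150:450] if n=='scene' else p[180:330,200:420]
    cv2.imwrite(f'pics/{n}{sys.argv[1]}c.png',cv2.resize(q,None,fx=2.6,fy=2.6,interpolation=cv2.INTER_CUBIC)[:,:,::-1])
E
python3 tr.py 3
```

```text
time: 9.43
position: [0.5086, -0.0845, 0.0181]
orientation: [[-0.0, -0.002, -1.0], [1.0, 0.001, -0.0], [0.001, -1.0, 0.002]]
ft_force: [-0.8, -0.8, -1.7]
opening: 0.023
t=9.43 p [ 0.5086 -0.0845  0.0181] yaw 90.0 f [-0.82 -0.81 -1.67] op 0.023
tray 2600 [array([ 0.6956, -0.0853]), array([0.1253, 0.1602]), np.float64(11.58)]
tray 1827 [array([ 0.6925, -0.0876]), array([0.1229, 0.1655]), np.float64(11.8719)]
```

View pics/scene3c.png

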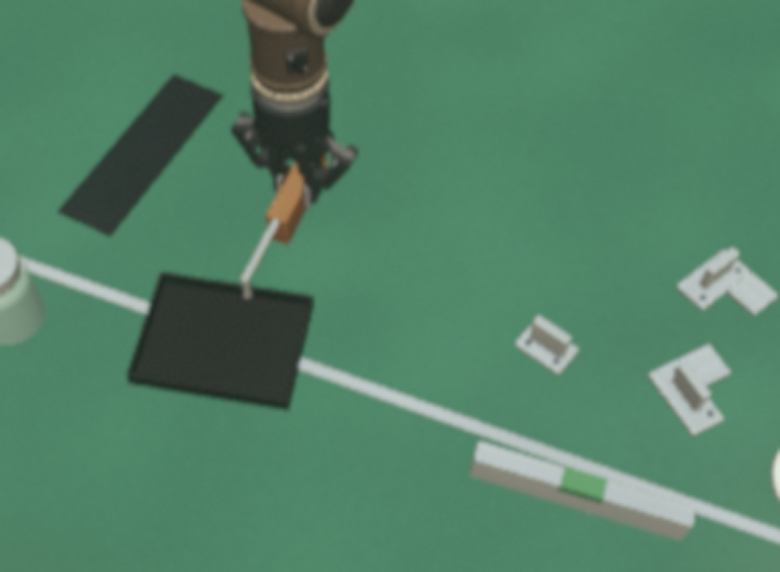

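```bash
python3 -m pendant '[{"tx":0,"ty":0,"tz":8,"ax":0,"ay":0,"az":0,"gripper":0},{"tx":0,"ty":0,"tz":20,"ax":0,"ay":0,"az":0,"gripper":0},{"tx":0,"ty":0,"tz":33,"ax":0,"ay":0,"az":0,"gripper":0},{"tx":0,"ty":0,"tz":47,"ax":0,"ay":0,"az":0,"gripper":0},{"tx":0,"ty":0,"tz":61,"ax":0,"ay":0,"az":0,"gripper":0},{"tx":0,"ty":0,"tz":75,"ax":0,"ay":0,"az":0,"gripper":0},{"tx":0,"ty":0,"tz":89,"ax":0,"ay":0,"az":0,"gripper":0},{"tx":0,"ty":0,"tz":101,"ax":0,"ay":0,"az":0,"gripper":0},{"tx":0,"ty":0,"tz":110,"ax":0,"ay":0,"az":0,"gripper":0},{"tx":0,"ty":0,"tz":114,"ax":0,"ay":0,"az":0,"gripper":0}]'; python3 -m pendant '[{"tx":0,"ty":0,"tz":0,"ax":0,"ay":0,"az":0,"gripper":0},{"tx":0,"ty":0,"tz":0,"ax":0,"ay":0,"az":0,"gripper":0},{"tx":0,"ty":0,"tz":0,"ax":0,"ay":0,"az":0,"gripper":0}]' 
python3 tr.py 4
```

```text
time: 10.78
position: [0.3967, -0.085, 0.0186]
orientation: [[0.0, 0.002, -1.0], [1.0, 0.0, 0.0], [0.0, -1.0, -0.002]]
ft_force: [1.8, -0.1, -1.9]
opening: 0.0234
time: 11.15
position: [0.3968, -0.0848, 0.0183]
orientation: [[-0.0, 0.001, -1.0], [1.0, 0.001, -0.0], [0.001, -1.0, -0.001]]
ft_force: [-0.4, 0.4, -2.6]
opening: 0.023
t=11.15 p [ 0.3968 -0.0848  0.0183] yaw 90.02 f [-0.42  0.41 -2.57] op 0.023
tray 2279 [array([ 0.5834, -0.0853]), array([0.1272, 0.1597]), np.float64(12.0253)]
tray 1899 [array([ 0.5809, -0.0877]), array([0.1239, 0.1674]), np.float64(12.9746)]
```

View pics/scene4c.png

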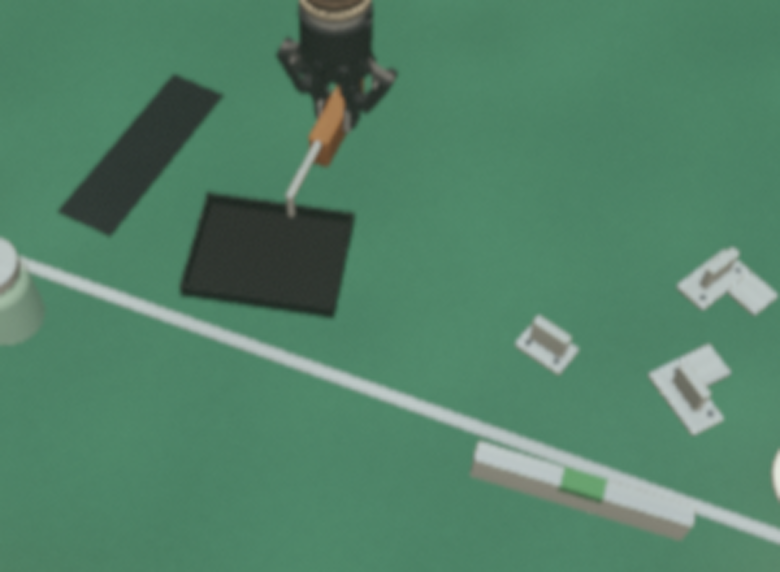

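```bash
python3 -m pendant '[{"tx":0,"ty":0,"tz":-6,"ax":0,"ay":0,"az":0,"gripper":0},{"tx":0,"ty":-10,"tz":-6,"ax":0,"ay":0,"az":0,"gripper":0},{"tx":0,"ty":-50,"tz":-6,"ax":0,"ay":0,"az":0,"gripper":0},{"tx":0,"ty":-80,"tz":-6,"ax":0,"ay":0,"az":0,"gripper":0},{"tx":0,"ty":-80,"tz":-6,"ax":0,"ay":0,"az":0,"gripper":0}]'; python3 -c "
from h import *
go(.465,-.273,.095,83.2)"
```

```text
time: 11.88
position: [0.4058, -0.0858, 0.1014]
orientation: [[-0.0, 0.009, -1.0], [1.0, -0.002, -0.0], [-0.002, -1.0, -0.009]]
ft_force: [0.7, -0.2, -0.8]
opening: 0.0228
t=11.88 d [-187.2    7.3  -59.1] rot [ 0.51  6.82 -0.08] dist 196.0
```

```bash
python3 -m pendant '[{"tx":-187,"ty":7,"tz":-59,"ax":0.3,"ay":6.8,"az":0,"gripper":0},{"tx":-187,"ty":7,"tz":-59,"ax":0.3,"ay":6.8,"az":0,"gripper":0},{"tx":-187,"ty":7,"tz":-59,"ax":0.3,"ay":6.8,"az":0,"gripper":0},{"tx":-187,"ty":7,"tz":-59,"ax":0.3,"ay":6.8,"az":0,"gripper":0},{"tx":-187,"ty":7,"tz":-59,"ax":0.3,"ay":6.8,"az":0,"gripper":0},{"tx":-187,"ty":7,"tz":-59,"ax":0.3,"ay":6.8,"az":0,"gripper":0}]'; python3 -c "
from h import *
go(.465,-.273,.0155,83.2)"
```

```text
time: 12.62
position: [0.4606, -0.27, 0.0905]
orientation: [[0.117, -0.006, -0.993], [0.993, 0.003, 0.117], [0.002, -1.0, 0.006]]
ft_force: [-0.0, 0.2, -0.8]
opening: 0.0232
t=12.62 d [-2.6 75.  -5.1] rot [-0.35  0.06  0.12] dist 75.0
```

```bash
python3 -m pendant '[{"tx":-2,"ty":30,"tz":-2,"ax":-0.2,"ay":0,"az":0,"gripper":0},{"tx":-2,"ty":55,"tz":-2,"ax":-0.2,"ay":0,"az":0,"gripper":0},{"tx":-2,"ty":68,"tz":-2,"ax":-0.2,"ay":0,"az":0,"gripper":0},{"tx":-2,"ty":73,"tz":-2,"ax":-0.2,"ay":0,"az":0,"gripper":0},{"tx":-2,"ty":74.5,"tz":-2,"ax":-0.2,"ay":0,"az":0,"gripper":0},{"tx":-2,"ty":74.5,"tz":-2,"ax":-0.2,"ay":0,"az":0,"gripper":0}]'
```

```text
time: 13.38
position: [0.4642, -0.2745, 0.0178]
orientation: [[0.118, 0.001, -0.993], [0.993, -0.001, 0.118], [-0.0, -1.0, -0.002]]
ft_force: [-0.4, -0.5, -1.9]
opening: 0.0231
```

```bash
python3 -m pendant '[{"tx":0,"ty":1.5,"tz":0,"ax":0,"ay":0,"az":0,"gripper":0},{"tx":0,"ty":2.5,"tz":0,"ax":0,"ay":0,"az":0,"gripper":0},{"tx":0,"ty":2.5,"tz":0,"ax":0,"ay":0,"az":0,"gripper":0}]'
```

```text
time: 13.75
position: [0.464, -0.2745, 0.0153]
orientation: [[0.118, 0.001, -0.993], [0.993, -0.0, 0.118], [-0.0, -1.0, -0.001]]
ft_force: [-1.4, 0.4, 4.0]
opening: 0.0233
```

Contact. Release and rise.

```bash
python3 -m pendant '[{"tx":0,"ty":0,"tz":0,"ax":0,"ay":0,"az":0,"gripper":1},{"tx":0,"ty":0,"tz":0,"ax":0,"ay":0,"az":0,"gripper":1},{"tx":0,"ty":0,"tz":0,"ax":0,"ay":0,"az":0,"gripper":1},{"tx":0,"ty":0,"tz":0,"ax":0,"ay":0,"az":0,"gripper":1},{"tx":0,"ty":0,"tz":0,"ax":0,"ay":0,"az":0,"gripper":1},{"tx":0,"ty":-40,"tz":0,"ax":0,"ay":0,"az":0,"gripper":1},{"tx":0,"ty":-100,"tz":0,"ax":0,"ay":0,"az":0,"gripper":1},{"tx":0,"ty":-160,"tz":0,"ax":0,"ay":0,"az":0,"gripper":1},{"tx":0,"ty":-180,"tz":0,"ax":0,"ay":0,"az":0,"gripper":1},{"tx":0,"ty":-180,"tz":0,"ax":0,"ay":0,"az":0,"gripper":1}]'
python3 - <<'E'
from h import *
s=read_state(); p,d=save('wrist','w5.png'); W=wcloud(d,s); hsv=cv2.cvtColor(p,cv2.COLOR_RGB2HSV)
x,y,z=W[...,0],W[...,1],W[...,2]; b=(x>.3)&(x<.7)&(y>-.35)&(y<-.2)
for nm,mm in (('h',(hsv[...,0]<20)&(hsv[...,1]>100)&b&(z>.036)&(z<.06)),('mat',(hsv[...,2]<70)&b&(z<.02)),('rod',(hsv[...,2]>130)&(hsv[...,1]<60)&(x>.5)&b&(x<.64)&(z>.03))):
    Q=W[mm]; print(nm,len(Q),[np.round(v,4) for v in cv2.minAreaRect(Q[:,:2].astype(np.float32))],np.median(Q[:,2]))
E
python3 tr.py 5
```

```text
time: 15.0
position: [0.4649, -0.2751, 0.197]
orientation: [[0.118, 0.005, -0.993], [0.993, -0.003, 0.118], [-0.002, -1.0, -0.005]]
ft_force: [-0.5, -0.5, 0.2]
opening: 0.0857
h 2822 [array([ 0.4637, -0.2754]), array([0.024 , 0.1109]), np.float64(83.7427)] 0.04485126599311687
mat 7863 [array([ 0.503 , -0.2786]), array([0.0676, 0.2267]), np.float64(83.5007)] 0.0010382133820960593
rod 501 [array([ 0.5559, -0.2864]), array([0.0077, 0.078 ]), np.float64(83.5076)] 0.04234642428773344
t=15.05 p [ 0.4636 -0.2743  0.1949] yaw 83.2 f [0.5  0.48 0.05] op 0.0857
tray 2303 [array([ 0.584, -0.085]), array([0.1264, 0.1598]), np.float64(12.535)]
tray 1951 [array([ 0.5806, -0.0879]), array([0.1229, 0.1666]), np.float64(12.3814)]
```

View pics/scene5.png

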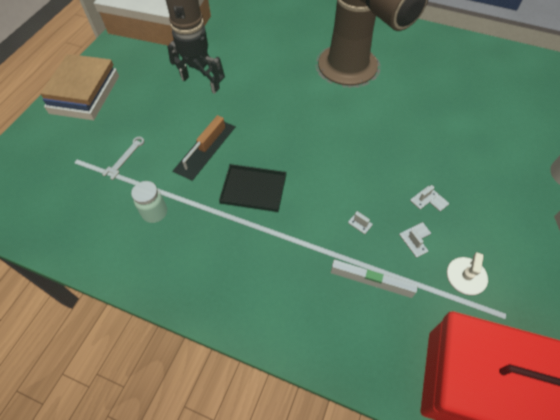

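View pics/side5.png

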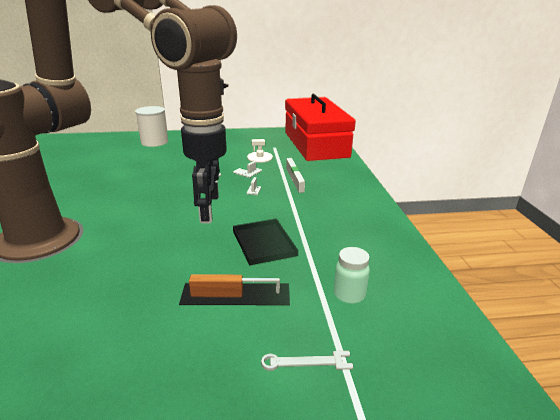

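```bash
python3 -c "
from h import *
go(.46,.31,.26,90)"
```

```text
t=15.15 d [579.1 -66.   71.5] rot [-0.15 -6.79  0.12] dist 587.0
```

```bash
python3 -m pendant '[{"tx":579,"ty":-66,"tz":71,"ax":0,"ay":-6.8,"az":0,"gripper":1},{"tx":579,"ty":-66,"tz":71,"ax":0,"ay":-6.8,"az":0,"gripper":1},{"tx":579,"ty":-66,"tz":71,"ax":0,"ay":-6.8,"az":0,"gripper":1},{"tx":579,"ty":-66,"tz":71,"ax":0,"ay":-6.8,"az":0,"gripper":1},{"tx":579,"ty":-66,"tz":71,"ax":0,"ay":-6.8,"az":0,"gripper":1},{"tx":579,"ty":-66,"tz":71,"ax":0,"ay":-6.8,"az":0,"gripper":1},{"tx":579,"ty":-66,"tz":71,"ax":0,"ay":-6.8,"az":0,"gripper":1},{"tx":579,"ty":-66,"tz":71,"ax":0,"ay":-6.8,"az":0,"gripper":1},{"tx":579,"ty":-66,"tz":71,"ax":0,"ay":-6.8,"az":0,"gripper":1},{"tx":579,"ty":-66,"tz":71,"ax":0,"ay":-6.8,"az":0,"gripper":1}]';  python3 -m pendant '[{"tx":0,"ty":0,"tz":0,"ax":0,"ay":0,"az":0,"gripper":1},{"tx":0,"ty":0,"tz":0,"ax":0,"ay":0,"az":0,"gripper":1}]'
python3 - <<'E'
from h import *
save('wrist','w6.png')
E
```

```text
time: 16.4
position: [0.4602, 0.312, 0.2586]
orientation: [[-0.003, -0.003, -1.0], [1.0, -0.001, -0.003], [-0.001, -1.0, 0.003]]
ft_force: [-0.9, 0.3, 0.3]
opening: 0.0851
time: 16.65
position: [0.4606, 0.3079, 0.2587]
orientation: [[0.0, -0.003, -1.0], [1.0, -0.002, 0.0], [-0.002, -1.0, 0.003]]
ft_force: [-0.7, -0.1, 0.3]
opening: 0.0853
```

View pics/w6.png

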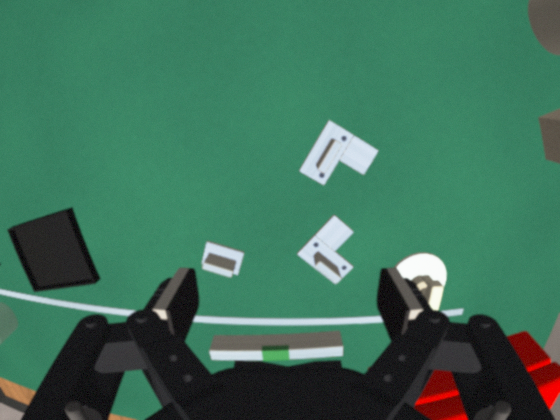

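```bash
cat > pl.py <<'E'
from h import *
import sys
s=read_state(); p,d=save('wrist',sys.argv[1]); W=wcloud(d,s); hsv=cv2.cvtColor(p,cv2.COLOR_RGB2HSV)
x,y,z=W[...,0],W[...,1],W[...,2]
ng=((hsv[...,1]<85)&(hsv[...,2]>60)&(x>.32)&(x<.65)&(y>.1)&(y<.45)&(z<.055)&(z>-.02)).astype(np.uint8)
k,l,stt,_=cv2.connectedComponentsWithStats(ng)
for j in range(1,k):
    if stt[j,4]<150: continue
    Q=W[l==j]; top=Q[Q[:,2]>.033]; 
    out=[np.round(v,4).tolist() for v in cv2.minAreaRect(Q[Q[:,2]<.02][:,:2].astype(np.float32))]
    print(j,stt[j,:5],'base',out,'n',len(Q))
    if len(top)>8: print('   top',len(top),[np.round(v,4).tolist() for v in cv2.minAreaRect(top[:,:2].astype(np.float32))],np.median(top[:,2]).round(4),'mean',top[:,:2].mean(0).round(4))
    print('   base centroid',np.nanmean(Q[Q[:,2]<.02],0).round(4))
E
python3 pl.py w7.png
python3 - <<'E'
import cv2
p=cv2.imread('pics/w7.png'); cv2.imwrite('pics/w7c.png',cv2.resize(p[110:290,190:390],None,fx=4,fy=4,interpolation=cv2.INTER_CUBIC)[:600])
E
```

```text
1 [ 299  120   80   65 2738] base [[0.4439, 0.3708], [0.0769, 0.0765], 60.511] n 2738
   top 324 [[0.4337, 0.3539], [0.0105, 0.0401], 60.7584] 0.0385 mean [0.4331 0.3537]
   base centroid [0.4341 0.3686 0.0045]
2 [ 297  214   57   70 2165] base [[0.568, 0.3704], [0.0778, 0.0774], 49.393] n 2165
   top 240 [[0.5792, 0.358], [0.039, 0.0105], 48.4071] 0.0386 mean [0.5784 0.3577]
   base centroid [0.5588 0.3607 0.0049]
3 [ 201  240   44   38 1158] base [[0.5827, 0.2141], [0.0569, 0.0485], 71.5399] n 1158
   top 261 [[0.5767, 0.2161], [0.0407, 0.0108], 72.9941] 0.0389 mean [0.5758 0.2175]
   base centroid [0.5724 0.2186 0.0056]
```

View pics/w7c.png

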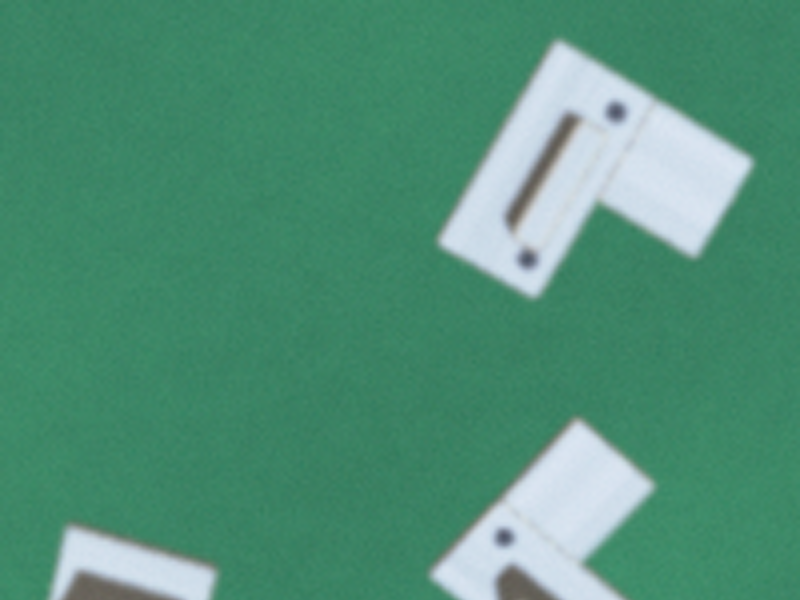

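```bash
python3 -c "
from h import *
print(np.degrees(read_state()['joint_pos']).round(1))
go(.4337,.3539,.08,60.8)"
```

```text
[ 29.2   8.5 101.5  -0.   70.2 -60.7]
t=16.75 d [ 46.5 179.6  27.2] rot [-0.07 29.12 -0.09] dist 187.0
```

```bash
python3 -m pendant '[{"tx":46,"ty":40,"tz":27,"ax":0,"ay":29.1,"az":0,"gripper":0.6},{"tx":46,"ty":90,"tz":27,"ax":0,"ay":29.1,"az":0,"gripper":0.6},{"tx":46,"ty":140,"tz":27,"ax":0,"ay":29.1,"az":0,"gripper":0.6},{"tx":46,"ty":178,"tz":27,"ax":0,"ay":29.1,"az":0,"gripper":0.6},{"tx":46,"ty":178,"tz":27,"ax":0,"ay":29.1,"az":0,"gripper":0.6},{"tx":46,"ty":178,"tz":27,"ax":0,"ay":29.1,"az":0,"gripper":0.6}]'
python3 - <<'E'
from h import *
st(); 
s=read_state(); p,d=save('wrist','w8.png'); W=wcloud(d,s); hsv=cv2.cvtColor(p,cv2.COLOR_RGB2HSV)
z=W[...,2]; m=(hsv[...,1]<85)&(hsv[...,2]>60)&(z>.033)&(z<.05)&(abs(W[...,0]-.4337)<.05)&(abs(W[...,1]-.354)<.05)
Q=W[m]; print(len(Q),[np.round(v,4).tolist() for v in cv2.minAreaRect(Q[:,:2].astype(np.float32))],np.median(Q[:,2]))
go(.4337,.3539,.012,60.8)
E
```

```text
time: 17.5
position: [0.4359, 0.3552, 0.0841]
orientation: [[0.487, 0.002, -0.873], [0.873, 0.001, 0.487], [0.002, -1.0, -0.001]]
ft_force: [1.5, 0.4, 0.5]
opening: 0.051
t=17.50 p [0.4359 0.3552 0.0841] yaw 60.84 f [1.49 0.38 0.48] op 0.051
972 [[0.4336, 0.3542], [0.0097, 0.0404], 61.0402] 0.03878957643126564
t=17.55 d [-3.2 72.9  1.6] rot [0.11 0.05 0.22] dist 73.0
```

View pics/w8.png

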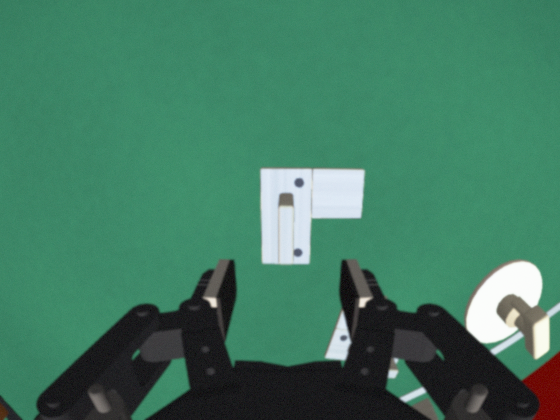

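```bash
python3 -m pendant '[{"tx":-2.5,"ty":25,"tz":1.6,"ax":0,"ay":0,"az":0.2,"gripper":0.6},{"tx":-2.5,"ty":50,"tz":1.6,"ax":0,"ay":0,"az":0.2,"gripper":0.6},{"tx":-2.5,"ty":65,"tz":1.6,"ax":0,"ay":0,"az":0.2,"gripper":0.6},{"tx":-2.5,"ty":71,"tz":1.6,"ax":0,"ay":0,"az":0.2,"gripper":0.6},{"tx":-2.5,"ty":71,"tz":1.6,"ax":0,"ay":0,"az":0.2,"gripper":0.6}]';python3 -m pendant '[{"tx":0,"ty":0,"tz":0,"ax":0,"ay":0,"az":0,"gripper":0},{"tx":0,"ty":0,"tz":0,"ax":0,"ay":0,"az":0,"gripper":0},{"tx":0,"ty":0,"tz":0,"ax":0,"ay":0,"az":0,"gripper":0},{"tx":0,"ty":0,"tz":0,"ax":0,"ay":0,"az":0,"gripper":0},{"tx":0,"ty":0,"tz":0,"ax":0,"ay":0,"az":0,"gripper":0}]' 60
```

```text
time: 18.18
position: [0.4324, 0.3541, 0.0122]
orientation: [[0.486, -0.001, -0.874], [0.874, -0.002, 0.486], [-0.002, -1.0, -0.0]]
ft_force: [-0.6, 0.2, -0.9]
opening: 0.0513
time: 18.8
position: [0.4327, 0.3544, 0.0126]
orientation: [[0.486, 0.0, -0.874], [0.874, -0.002, 0.486], [-0.001, -1.0, -0.001]]
ft_force: [-0.3, -0.4, 5.1]
opening: 0.0091
```

```bash
python3 -m pendant '[{"tx":0,"ty":-20,"tz":0,"ax":0,"ay":0,"az":0,"gripper":0},{"tx":0,"ty":-80,"tz":0,"ax":0,"ay":0,"az":0,"gripper":0},{"tx":0,"ty":-140,"tz":0,"ax":0,"ay":0,"az":0,"gripper":0},{"tx":0,"ty":-190,"tz":0,"ax":0,"ay":0,"az":0,"gripper":0},{"tx":0,"ty":-190,"tz":0,"ax":0,"ay":0,"az":0,"gripper":0}]'
python3 - <<'E'
from h import *
go(.5,-.08,.2,102.3)
E
```

```text
time: 19.42
position: [0.4352, 0.3564, 0.2081]
orientation: [[0.486, 0.008, -0.874], [0.874, 0.004, 0.486], [0.007, -1.0, -0.005]]
ft_force: [0.7, 0.1, 0.0]
opening: 0.0091
t=19.43 d [-349.9    7.  -268.8] rot [  0.43 -41.39   0.28] dist 441.0
```

```bash
python3 -m pendant '[{"tx":-350,"ty":4,"tz":-269,"ax":0,"ay":-41.4,"az":0,"gripper":0},{"tx":-350,"ty":4,"tz":-269,"ax":0,"ay":-41.4,"az":0,"gripper":0},{"tx":-350,"ty":4,"tz":-269,"ax":0,"ay":-41.4,"az":0,"gripper":0},{"tx":-350,"ty":4,"tz":-269,"ax":0,"ay":-41.4,"az":0,"gripper":0},{"tx":-350,"ty":4,"tz":-269,"ax":0,"ay":-41.4,"az":0,"gripper":0},{"tx":-350,"ty":4,"tz":-269,"ax":0,"ay":-41.4,"az":0,"gripper":0},{"tx":-350,"ty":4,"tz":-269,"ax":0,"ay":-41.4,"az":0,"gripper":0},{"tx":-350,"ty":4,"tz":-269,"ax":0,"ay":-41.4,"az":0,"gripper":0},{"tx":-350,"ty":4,"tz":-269,"ax":0,"ay":-41.4,"az":0,"gripper":0},{"tx":-350,"ty":4,"tz":-269,"ax":0,"ay":-41.4,"az":0,"gripper":0}]'
python3 - <<'E'
from h import *
st(); s=read_state(); save('wrist','w9.png')
E
```

```text
time: 20.68
position: [0.4958, -0.0815, 0.1978]
orientation: [[-0.213, -0.004, -0.977], [0.977, -0.002, -0.213], [-0.001, -1.0, 0.004]]
ft_force: [-0.8, -0.1, -0.9]
opening: 0.0088
t=20.68 p [ 0.4958 -0.0815  0.1978] yaw 102.29 f [-0.77 -0.09 -0.92] op 0.0088
```

View pics/w9.png

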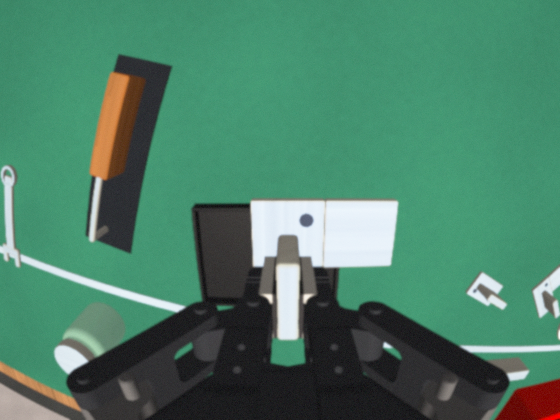

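```bash
python3 -m pendant '[{"tx":60,"ty":0,"tz":0,"ax":0,"ay":0,"az":0,"gripper":0},{"tx":120,"ty":0,"tz":0,"ax":0,"ay":0,"az":0,"gripper":0},{"tx":120,"ty":0,"tz":0,"ax":0,"ay":0,"az":0,"gripper":0},{"tx":120,"ty":0,"tz":0,"ax":0,"ay":0,"az":0,"gripper":0}]'
cat > tw.py <<'E'
from h import *
import sys
st(); s=read_state(); p,d=save('wrist',sys.argv[1]); W=wcloud(d,s); hsv=cv2.cvtColor(p,cv2.COLOR_RGB2HSV)
x,y,z=W[...,0],W[...,1],W[...,2]
b=(x>.48)&(x<.67)&(y>-.22)&(y<.06)&(hsv[...,2]<70)&(z<.035)
for nm,m in (('all',b&(z>-.01)),('rim',b&(z>.011))):
    t=m.astype(np.uint8); k,l,stt,_=cv2.connectedComponentsWithStats(t); j=1+np.argmax(stt[1:,4])
    Q=W[l==j] if nm=='all' else W[m]; print('tray',nm,len(Q),[np.round(v,4).tolist() for v in cv2.minAreaRect(Q[:,:2].astype(np.float32))],np.median(Q[:,2]).round(4))
# in hand plate, tool frame
P=(W-np.array(s['position']))@np.array(s['orientation'])
v=(hsv[...,2]>140)&(hsv[...,1]<60)&(abs(P[...,1]-.006)<.006)&(abs(P[...,0])<.09)&(abs(P[...,2])<.09)
if v.sum()>100:
    Q=P[v]; print('hand n',len(Q),'tool x range',np.percentile(Q[:,0],[.5,99.5]).round(4),'z range',np.percentile(Q[:,2],[.5,99.5]).round(4),'y',np.median(Q[:,1]).round(4),'rect',[np.round(q,4).tolist() for q in cv2.minAreaRect(Q[:,[0,2]].astype(np.float32))])
E
python3 tw.py w10.png
```

```text
time: 21.22
position: [0.4712, 0.0358, 0.1986]
orientation: [[-0.216, -0.001, -0.976], [0.976, -0.003, -0.216], [-0.003, -1.0, 0.002]]
ft_force: [1.2, -1.1, -1.2]
opening: 0.0089
t=21.23 p [0.4712 0.0358 0.1986] yaw 102.48 f [ 1.2  -1.12 -1.25] op 0.0089
tray all 12266 [[0.5823, -0.0861], [0.1277, 0.1612], 12.0986] 0.0025
tray rim 1759 [[0.5809, -0.0864], [0.1247, 0.1611], 12.0525] 0.0163
hand n 8457 tool x range [-0.0182  0.0537] z range [0.0003 0.0358] y 0.0076 rect [[0.0179, 0.0179], [0.0368, 0.0731], 89.7412]
```

View pics/w10.png

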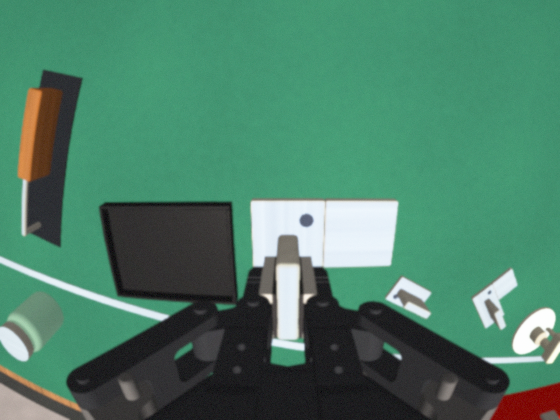

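Run:
```python
from h import *
go(.5719,-.1344,.075,102.1)
```

```text
t=21.27 d [-186.7  124.1  -61.9] rot [-0.11  0.29 -0.17] dist 233.0
```

```bash
python3 -m pendant '[{"tx":-60,"ty":0,"tz":-20,"ax":0,"ay":0.2,"az":0,"gripper":0},{"tx":-120,"ty":0,"tz":-40,"ax":0,"ay":0.2,"az":0,"gripper":0},{"tx":-170,"ty":20,"tz":-60,"ax":0,"ay":0.2,"az":0,"gripper":0},{"tx":-187,"ty":70,"tz":-62,"ax":0,"ay":0.2,"az":0,"gripper":0},{"tx":-187,"ty":124,"tz":-62,"ax":0,"ay":0.2,"az":0,"gripper":0},{"tx":-187,"ty":124,"tz":-62,"ax":0,"ay":0.2,"az":0,"gripper":0},{"tx":-187,"ty":124,"tz":-62,"ax":0,"ay":0.2,"az":0,"gripper":0}]'
python3 - <<'E'
from h import *
go(.5719,-.1344,.018,102.1)
E
```

```text
time: 22.15
position: [0.5729, -0.1359, 0.0763]
orientation: [[-0.209, 0.001, -0.978], [0.978, -0.004, -0.209], [-0.004, -1.0, 0.0]]
ft_force: [0.5, 0.1, -0.8]
opening: 0.0092
t=22.15 d [ 1.9 58.3  0.6] rot [-0.01 -0.05 -0.2 ] dist 58.0
```

```bash
python3 -m pendant '[{"tx":1.5,"ty":20,"tz":0.5,"ax":0,"ay":0,"az":-0.2,"gripper":0},{"tx":1.5,"ty":45,"tz":0.5,"ax":0,"ay":0,"az":-0.2,"gripper":0},{"tx":1.5,"ty":55,"tz":0.5,"ax":0,"ay":0,"az":-0.2,"gripper":0},{"tx":1.5,"ty":58,"tz":0.5,"ax":0,"ay":0,"az":-0.2,"gripper":0},{"tx":1.5,"ty":59.5,"tz":0.5,"ax":0,"ay":0,"az":-0.2,"gripper":0},{"tx":1.5,"ty":59.5,"tz":0.5,"ax":0,"ay":0,"az":-0.2,"gripper":0}]'
python3 - <<'E'
from h import *
go(.5719,-.1344,.0155,102.1)
E
```

```text
time: 22.9
position: [0.5716, -0.1339, 0.0162]
orientation: [[-0.21, -0.001, -0.978], [0.978, 0.0, -0.21], [0.0, -1.0, 0.001]]
ft_force: [-0.4, -0.6, -0.8]
opening: 0.0089
t=22.90 d [-0.6  0.7 -0.2] rot [-0.04  0.01  0.02] dist 1.0
```

```bash
python3 -m pendant '[{"tx":0,"ty":1,"tz":0,"ax":0,"ay":0,"az":0,"gripper":0},{"tx":0,"ty":1.3,"tz":0,"ax":0,"ay":0,"az":0,"gripper":0},{"tx":0,"ty":1.3,"tz":0,"ax":0,"ay":0,"az":0,"gripper":0}]'
```

```text
time: 23.28
position: [0.5716, -0.134, 0.0156]
orientation: [[-0.21, -0.001, -0.978], [0.978, 0.0, -0.21], [0.0, -1.0, 0.001]]
ft_force: [-2.0, 0.5, 3.5]
opening: 0.009
```

```bash
python3 -m pendant '[{"tx":0,"ty":0,"tz":0,"ax":0,"ay":0,"az":0,"gripper":0.28},{"tx":0,"ty":0,"tz":0,"ax":0,"ay":0,"az":0,"gripper":0.28},{"tx":0,"ty":0,"tz":0,"ax":0,"ay":0,"az":0,"gripper":0.28},{"tx":0,"ty":0,"tz":0,"ax":0,"ay":0,"az":0,"gripper":0.28},{"tx":0,"ty":-30,"tz":0,"ax":0,"ay":0,"az":0,"gripper":0.28},{"tx":0,"ty":-80,"tz":0,"ax":0,"ay":0,"az":0,"gripper":0.28},{"tx":40,"ty":-140,"tz":30,"ax":0,"ay":0,"az":0,"gripper":1},{"tx":40,"ty":-190,"tz":60,"ax":0,"ay":0,"az":0,"gripper":1},{"tx":40,"ty":-190,"tz":60,"ax":0,"ay":0,"az":0,"gripper":1},{"tx":40,"ty":-190,"tz":60,"ax":0,"ay":0,"az":0,"gripper":1}]'
cat > tp.py <<'E'
from h import *
import sys
st(); s=read_state(); p,d=save('wrist',sys.argv[1]); W=wcloud(d,s); hsv=cv2.cvtColor(p,cv2.COLOR_RGB2HSV)
x,y,z=W[...,0],W[...,1],W[...,2]
near=(x>.48)&(x<.67)&(y>-.22)&(y<.06)
b=near&(hsv[...,2]<70)
def rect(Q): return [np.round(v,4).tolist() for v in cv2.minAreaRect(Q[:,:2].astype(np.float32))]
for nm,m in (('all',b&(z>-.01)&(z<.03)),('rim',b&(z>.011)&(z<.025))): print('tray',nm,m.sum(),rect(W[m]))
ng=(hsv[...,1]<85)&(hsv[...,2]>60)&near
m=ng&(z>.037)&(z<.06)
t=m.astype(np.uint8);k,l,stt,_=cv2.connectedComponentsWithStats(t)
for j in range(1,k):
    if stt[j,4]>80: Q=W[l==j]; print('rib',stt[j,4],rect(Q),np.median(Q[:,2]).round(4))
m=((hsv[...,1]<60)&(hsv[...,2]>130)&near&(z>.002)&(z<.018)).astype(np.uint8);k,l,stt,_=cv2.connectedComponentsWithStats(m)
for j in range(1,k):
    if stt[j,4]>200:
        Q=W[l==j]; A=np.c_[Q[:,:2],np.ones(len(Q))]; c=np.linalg.lstsq(A,Q[:,2],rcond=None)[0]
        print('plate',stt[j,4],rect(Q),'z',np.median(Q[:,2]).round(4),'slope',c[:2].round(3))
E
python3 tp.py w11.png
```

```text
time: 24.52
position: [0.5046, -0.1075, 0.2048]
orientation: [[-0.209, -0.0, -0.978], [0.978, 0.0, -0.209], [0.0, -1.0, 0.0]]
ft_force: [0.3, -0.5, -0.9]
opening: 0.085
t=24.52 p [ 0.5046 -0.1075  0.2048] yaw 102.09 f [ 0.27 -0.49 -0.92] op 0.085
tray all 9135 [[0.5806, -0.0878], [0.1234, 0.1592], 12.4095]
tray rim 1647 [[0.5808, -0.0878], [0.1231, 0.1592], 12.4095]
rib 352 [[0.5717, -0.135], [0.039, 0.0104], 11.325] 0.0418
plate 2542 [[0.569, -0.1171], [0.081, 0.0758], 11.563] z 0.008 slope [-0.022 -0.013]
```

View pics/w11.png

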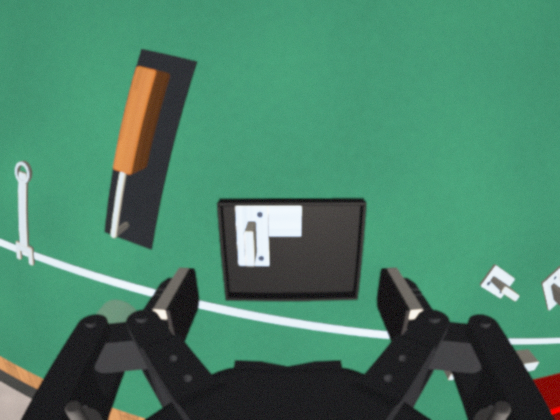

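Run:
```python
from h import *
go(.579,.358,.2,-41.6)
```

```text
t=24.57 d [ 439.3    3.7 -170.7] rot [-1.6000e-01  1.4369e+02 -1.4000e-01] dist 471.0
```

```bash
python3 -m pendant '[{"tx":439,"ty":3,"tz":-171,"ax":0,"ay":143.7,"az":0,"gripper":0.6},{"tx":439,"ty":3,"tz":-171,"ax":0,"ay":143.7,"az":0,"gripper":0.6},{"tx":439,"ty":3,"tz":-171,"ax":0,"ay":143.7,"az":0,"gripper":0.6},{"tx":439,"ty":3,"tz":-171,"ax":0,"ay":143.7,"az":0,"gripper":0.6},{"tx":439,"ty":3,"tz":-171,"ax":0,"ay":143.7,"az":0,"gripper":0.6},{"tx":439,"ty":3,"tz":-171,"ax":0,"ay":143.7,"az":0,"gripper":0.6},{"tx":439,"ty":3,"tz":-171,"ax":0,"ay":143.7,"az":0,"gripper":0.6},{"tx":439,"ty":3,"tz":-171,"ax":0,"ay":143.7,"az":0,"gripper":0.6},{"tx":439,"ty":3,"tz":-171,"ax":0,"ay":143.7,"az":0,"gripper":0.6},{"tx":439,"ty":3,"tz":-171,"ax":0,"ay":143.7,"az":0,"gripper":0.6}]'
python3 - <<'E'
from h import *
go(.579,.358,.15,-41.6)
E
```

```text
time: 25.82
position: [0.5782, 0.3588, 0.1969]
orientation: [[1.0, -0.007, 0.007], [-0.007, -0.002, 1.0], [-0.007, -1.0, -0.002]]
ft_force: [-0.2, -0.6, 0.7]
opening: 0.0515
t=25.82 d [ 1.1 46.9 -0.7] rot [ 0.27 41.23 -0.35] dist 47.0
```

```bash
python3 -m pendant '[{"tx":1,"ty":30,"tz":-0.7,"ax":0,"ay":41.2,"az":0,"gripper":0.6},{"tx":1,"ty":47,"tz":-0.7,"ax":0,"ay":41.2,"az":0,"gripper":0.6},{"tx":1,"ty":47,"tz":-0.7,"ax":0,"ay":41.2,"az":0,"gripper":0.6},{"tx":1,"ty":47,"tz":-0.7,"ax":0,"ay":41.2,"az":0,"gripper":0.6},{"tx":1,"ty":47,"tz":-0.7,"ax":0,"ay":41.2,"az":0,"gripper":0.6}]'
cat > rib.py <<'E'
from h import *
import sys
st(); s=read_state(); p,d=save('wrist',sys.argv[1]); W=wcloud(d,s); hsv=cv2.cvtColor(p,cv2.COLOR_RGB2HSV)
z=W[...,2]; X,Y=float(sys.argv[2]),float(sys.argv[3])
m=(hsv[...,1]<85)&(hsv[...,2]>60)&(z>.033)&(z<.05)&(abs(W[...,0]-X)<.06)&(abs(W[...,1]-Y)<.06)
k,l,stt,_=cv2.connectedComponentsWithStats(m.astype(np.uint8))
for j in range(1,k):
    if stt[j,4]>80: Q=W[l==j]; print('rib',stt[j,4],[np.round(v,4).tolist() for v in cv2.minAreaRect(Q[:,:2].astype(np.float32))],np.median(Q[:,2]).round(4))
E
python3 rib.py w12.png .579 .358
```

```text
time: 26.45
position: [0.5793, 0.3566, 0.1509]
orientation: [[0.752, -0.006, 0.659], [-0.659, -0.002, 0.752], [-0.004, -1.0, -0.005]]
ft_force: [0.2, 0.1, 0.0]
opening: 0.051
t=26.45 p [0.5793 0.3566 0.1509] yaw -41.23 f [0.2  0.06 0.02] op 0.051
rib 568 [[0.5795, 0.3583], [0.0404, 0.0092], 48.7884] 0.0388
```

View pics/w12.png

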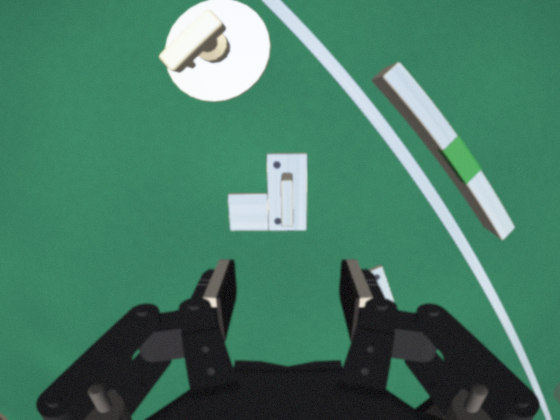

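```bash
python3 -c "
from h import *
go(.5794,.3582,.0125,-41.4)"
```

```text
t=26.50 d [ -0.6 138.9   1.8] rot [ 0.28  0.21 -0.2 ] dist 139.0
```

```bash
python3 -m pendant '[{"tx":-0.5,"ty":50,"tz":1.5,"ax":0.2,"ay":0.1,"az":-0.1,"gripper":0.6},{"tx":-0.5,"ty":100,"tz":1.5,"ax":0.2,"ay":0.1,"az":-0.1,"gripper":0.6},{"tx":-0.5,"ty":128,"tz":1.5,"ax":0.2,"ay":0.1,"az":-0.1,"gripper":0.6},{"tx":-0.5,"ty":138,"tz":1.5,"ax":0.2,"ay":0.1,"az":-0.1,"gripper":0.6},{"tx":-0.5,"ty":138,"tz":1.5,"ax":0.2,"ay":0.1,"az":-0.1,"gripper":0.6}]';python3 -m pendant '[{"tx":0,"ty":0,"tz":0,"ax":0,"ay":0,"az":0,"gripper":0},{"tx":0,"ty":0,"tz":0,"ax":0,"ay":0,"az":0,"gripper":0},{"tx":0,"ty":0,"tz":0,"ax":0,"ay":0,"az":0,"gripper":0},{"tx":0,"ty":0,"tz":0,"ax":0,"ay":0,"az":0,"gripper":0},{"tx":0,"ty":0,"tz":0,"ax":0,"ay":0,"az":0,"gripper":0}]' 60
```

```text
time: 27.12
position: [0.5803, 0.3585, 0.0156]
orientation: [[0.75, 0.0, 0.661], [-0.661, 0.001, 0.75], [-0.001, -1.0, 0.001]]
ft_force: [1.2, -0.8, -0.1]
opening: 0.0513
time: 27.75
position: [0.582, 0.3594, 0.0184]
orientation: [[0.75, 0.004, 0.662], [-0.662, 0.004, 0.75], [0.001, -1.0, 0.006]]
ft_force: [0.6, 0.2, 6.5]
opening: 0.0086
```

```bash
python3 -m pendant '[{"tx":0,"ty":-20,"tz":0,"ax":0,"ay":0,"az":0,"gripper":0},{"tx":0,"ty":-80,"tz":0,"ax":0,"ay":0,"az":0,"gripper":0},{"tx":0,"ty":-140,"tz":0,"ax":0,"ay":0,"az":0,"gripper":0},{"tx":0,"ty":-190,"tz":0,"ax":0,"ay":0,"az":0,"gripper":0},{"tx":0,"ty":-190,"tz":0,"ax":0,"ay":0,"az":0,"gripper":0}]'
python3 - <<'E'
from h import *
go(.49,.04,.2,102.2)
E
```

```text
time: 28.38
position: [0.5837, 0.3601, 0.2142]
orientation: [[0.75, 0.013, 0.662], [-0.662, 0.008, 0.75], [0.004, -1.0, 0.014]]
ft_force: [0.8, 0.2, -0.3]
opening: 0.0087
t=28.38 d [ 141.5   10.5 -302.2] rot [-4.0000e-02 -1.4362e+02  1.1300e+00] dist 334.0
```

```bash
python3 -m pendant '[{"tx":141,"ty":10,"tz":-302,"ax":0,"ay":-143.6,"az":1.1,"gripper":0},{"tx":141,"ty":10,"tz":-302,"ax":0,"ay":-143.6,"az":1.1,"gripper":0},{"tx":141,"ty":10,"tz":-302,"ax":0,"ay":-143.6,"az":1.1,"gripper":0},{"tx":141,"ty":10,"tz":-302,"ax":0,"ay":-143.6,"az":1.1,"gripper":0},{"tx":141,"ty":10,"tz":-302,"ax":0,"ay":-143.6,"az":1.1,"gripper":0},{"tx":141,"ty":10,"tz":-302,"ax":0,"ay":-143.6,"az":1.1,"gripper":0},{"tx":141,"ty":10,"tz":-302,"ax":0,"ay":-143.6,"az":1.1,"gripper":0},{"tx":141,"ty":10,"tz":-302,"ax":0,"ay":-143.6,"az":1.1,"gripper":0},{"tx":141,"ty":10,"tz":-302,"ax":0,"ay":-143.6,"az":1.1,"gripper":0},{"tx":141,"ty":10,"tz":-302,"ax":0,"ay":-143.6,"az":1.1,"gripper":0}]'
python3 - <<'E'
from h import *
go(.49,.04,.2,102.2)
E
```

```text
time: 29.62
position: [0.4845, 0.0385, 0.1942]
orientation: [[0.428, -0.014, -0.904], [0.904, -0.0, 0.428], [-0.006, -1.0, 0.012]]
ft_force: [-0.5, -0.6, -0.7]
opening: 0.0089
t=29.62 d [ 3.7 -5.9 -4.2] rot [ -0.81 -37.54  -0.12] dist 8.0
```

```bash
python3 -m pendant '[{"tx":3,"ty":-5,"tz":-4,"ax":-0.7,"ay":-37.5,"az":0,"gripper":0},{"tx":3,"ty":-5,"tz":-4,"ax":-0.7,"ay":-37.5,"az":0,"gripper":0},{"tx":3,"ty":-5,"tz":-4,"ax":-0.7,"ay":-37.5,"az":0,"gripper":0},{"tx":3,"ty":-5,"tz":-4,"ax":-0.7,"ay":-37.5,"az":0,"gripper":0},{"tx":3,"ty":-5,"tz":-4,"ax":-0.7,"ay":-37.5,"az":0,"gripper":0},{"tx":3,"ty":-5,"tz":-4,"ax":-0.7,"ay":-37.5,"az":0,"gripper":0}]'; python3 tw.py w13.png; python3 tp.py w13b.png
```

```text
time: 30.38
position: [0.4904, 0.0395, 0.1999]
orientation: [[-0.203, -0.0, -0.979], [0.979, -0.002, -0.203], [-0.002, -1.0, 0.001]]
ft_force: [0.2, 0.0, -1.1]
opening: 0.0087
t=30.38 p [0.4904 0.0395 0.1999] yaw 101.74 f [ 0.18  0.   -1.14] op 0.0087
tray all 8461 [[0.5804, -0.0867], [0.1234, 0.1614], 12.4183] 0.0026
tray rim 1460 [[0.5804, -0.0867], [0.1234, 0.1614], 12.4183] 0.0165
hand n 109 tool x range [-0.0516  0.0165] z range [-0.027   0.0342] y 0.0116 rect [[-0.018, 0.007], [0.0833, 0.0438], 28.8545]
t=30.43 p [0.4906 0.0395 0.2   ] yaw 101.76 f [-0.56  0.51 -1.15] op 0.0082
tray all 8514 [[0.5804, -0.087], [0.1233, 0.1621], 12.3409]
tray rim 1475 [[0.5804, -0.087], [0.1233, 0.1621], 12.3409]
rib 303 [[0.5715, -0.1345], [0.0394, 0.0111], 13.0337] 0.0418
plate 1947 [[0.5701, -0.1185], [0.079, 0.0782], 10.5638] z 0.0083 slope [-0.007 -0.011]
```

View pics/w13.png

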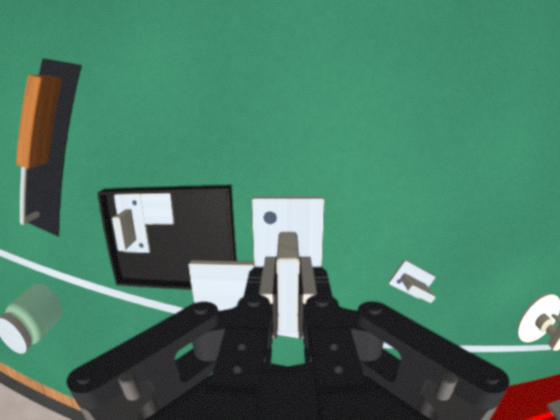

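```bash
cat > hand.py <<'E'
from h import *
import sys
s=read_state(); p=cv2.imread('pics/'+sys.argv[1])[:,:,::-1]; d=np.load('pics/'+sys.argv[1][:-4]+'_d.npy'); W=wcloud(d,s); hsv=cv2.cvtColor(np.ascontiguousarray(p),cv2.COLOR_RGB2HSV)
P=(W-np.array(s['position']))@np.array(s['orientation'])
v=(hsv[...,2]>140)&(hsv[...,1]<60)&(P[...,1]>0)&(P[...,1]<.03)&(abs(P[...,0])<.09)&(abs(P[...,2])<.09)
Q=P[v]; A=np.c_[Q[:,[0,2]],np.ones(len(Q))]; c=np.linalg.lstsq(A,Q[:,1],rcond=None)[0]
print(len(Q),'y',np.percentile(Q[:,1],[5,50,95]).round(4),'plane',c.round(4),'rect',[np.round(q,4).tolist() for q in cv2.minAreaRect(Q[:,[0,2]].astype(np.float32))])
print('x',np.percentile(Q[:,0],[.3,99.7]).round(4),'z',np.percentile(Q[:,2],[.3,99.7]).round(4))
E
python3 hand.py w13.png
```

```text
5965 y [0.0124 0.0134 0.0145] plane [-0.0008  0.0068  0.0133] rect [[-0.0202, 0.0052], [0.0939, 0.0498], 29.0418]
x [-0.0552  0.0173] z [-0.0301  0.0351]
```

Run:
```python
from h import *
go(.5993,-.0858,.08,102.2)
```

```text
t=30.48 d [-144.6  120.5  -80.7] rot [ 0.01 -0.43 -0.11] dist 205.0
```

```bash
python3 -m pendant '[{"tx":-60,"ty":0,"tz":-40,"ax":0,"ay":-0.4,"az":0,"gripper":0},{"tx":-110,"ty":0,"tz":-70,"ax":0,"ay":-0.4,"az":0,"gripper":0},{"tx":-144.6,"ty":40,"tz":-80.7,"ax":0,"ay":-0.4,"az":0,"gripper":0},{"tx":-144.6,"ty":90,"tz":-80.7,"ax":0,"ay":-0.4,"az":0,"gripper":0},{"tx":-144.6,"ty":120,"tz":-80.7,"ax":0,"ay":-0.4,"az":0,"gripper":0},{"tx":-144.6,"ty":120,"tz":-80.7,"ax":0,"ay":-0.4,"az":0,"gripper":0},{"tx":-144.6,"ty":120,"tz":-80.7,"ax":0,"ay":-0.4,"az":0,"gripper":0},{"tx":-144.6,"ty":120,"tz":-80.7,"ax":0,"ay":-0.4,"az":0,"gripper":0}]'
python3 - <<'E'
from h import *
go(.5993,-.0858,.035,102.2)
E
```

```text
time: 31.48
position: [0.6018, -0.0859, 0.0833]
orientation: [[-0.212, 0.006, -0.977], [0.977, -0.003, -0.212], [-0.004, -1.0, -0.005]]
ft_force: [0.5, 0.1, -0.5]
opening: 0.0085
t=31.48 d [ 0.8 48.3  2.7] rot [ 0.29  0.03 -0.22] dist 48.0
```

```bash
python3 -m pendant '[{"tx":0.8,"ty":20,"tz":1.7,"ax":0.2,"ay":0,"az":-0.2,"gripper":0},{"tx":0.8,"ty":38,"tz":1.7,"ax":0.2,"ay":0,"az":-0.2,"gripper":0},{"tx":0.8,"ty":46,"tz":1.7,"ax":0.2,"ay":0,"az":-0.2,"gripper":0},{"tx":0.8,"ty":46,"tz":1.7,"ax":0.2,"ay":0,"az":-0.2,"gripper":0},{"tx":0.8,"ty":46,"tz":1.7,"ax":0.2,"ay":0,"az":-0.2,"gripper":0}]'
python3 - <<'E'
from h import *
go(.5993,-.0858,.0235,102.2); go(.5993,-.0858,.0235,102.2)
E
```

```text
time: 32.1
position: [0.5985, -0.0854, 0.035]
orientation: [[-0.212, -0.002, -0.977], [0.977, 0.001, -0.212], [0.001, -1.0, 0.002]]
ft_force: [-0.5, 0.1, -1.2]
opening: 0.0088
t=32.10 d [-0.5 11.5 -0.7] rot [-0.12  0.02  0.07] dist 12.0
t=32.10 d [-0.5 11.5 -0.7] rot [-0.12  0.02  0.07] dist 12.0
```

```bash
python3 -m pendant '[{"tx":-0.4,"ty":5,"tz":-0.5,"ax":-0.1,"ay":0,"az":0.1,"gripper":0},{"tx":-0.4,"ty":9,"tz":-0.5,"ax":-0.1,"ay":0,"az":0.1,"gripper":0},{"tx":-0.4,"ty":11,"tz":-0.5,"ax":-0.1,"ay":0,"az":0.1,"gripper":0},{"tx":-0.4,"ty":11,"tz":-0.5,"ax":-0.1,"ay":0,"az":0.1,"gripper":0}]'; python3 -m pendant '[{"tx":0,"ty":1,"tz":0,"ax":0,"ay":0,"az":0,"gripper":0},{"tx":0,"ty":1.5,"tz":0,"ax":0,"ay":0,"az":0,"gripper":0},{"tx":0,"ty":1.5,"tz":0,"ax":0,"ay":0,"az":0,"gripper":0}]'
```

```text
time: 32.6
position: [0.5984, -0.0856, 0.0236]
orientation: [[-0.212, -0.001, -0.977], [0.977, -0.0, -0.212], [-0.0, -1.0, 0.001]]
ft_force: [0.1, -0.2, -1.1]
opening: 0.0084
time: 32.98
position: [0.5987, -0.0856, 0.0224]
orientation: [[-0.212, -0.001, -0.977], [0.977, -0.001, -0.212], [-0.0, -1.0, 0.001]]
ft_force: [-0.4, 0.1, -0.8]
opening: 0.0083
```

```bash
python3 -m pendant '[{"tx":0,"ty":0.6,"tz":0,"ax":0,"ay":0,"az":0,"gripper":0},{"tx":0,"ty":1.2,"tz":0,"ax":0,"ay":0,"az":0,"gripper":0},{"tx":0,"ty":1.2,"tz":0,"ax":0,"ay":0,"az":0,"gripper":0}]'
```

```text
time: 33.35
position: [0.5987, -0.0857, 0.0214]
orientation: [[-0.212, -0.001, -0.977], [0.977, -0.001, -0.212], [-0.0, -1.0, 0.001]]
ft_force: [-0.4, 0.9, 0.6]
opening: 0.0086
```

```bash
python3 -m pendant '[{"tx":0,"ty":0,"tz":0,"ax":0,"ay":0,"az":0,"gripper":0.28},{"tx":0,"ty":0,"tz":0,"ax":0,"ay":0,"az":0,"gripper":0.28},{"tx":0,"ty":0,"tz":0,"ax":0,"ay":0,"az":0,"gripper":0.28},{"tx":0,"ty":0,"tz":0,"ax":0,"ay":0,"az":0,"gripper":0.28},{"tx":0,"ty":-30,"tz":0,"ax":0,"ay":0,"az":0,"gripper":0.28},{"tx":0,"ty":-80,"tz":0,"ax":0,"ay":0,"az":0,"gripper":0.28},{"tx":10,"ty":-140,"tz":40,"ax":0,"ay":0,"az":0,"gripper":1},{"tx":10,"ty":-180,"tz":90,"ax":0,"ay":0,"az":0,"gripper":1},{"tx":10,"ty":-180,"tz":100,"ax":0,"ay":0,"az":0,"gripper":1},{"tx":10,"ty":-180,"tz":100,"ax":0,"ay":0,"az":0,"gripper":1}]';python3 tp.py w14.png
```

```text
time: 34.6
position: [0.4986, -0.0972, 0.2025]
orientation: [[-0.211, 0.002, -0.978], [0.978, -0.001, -0.211], [-0.001, -1.0, -0.001]]
ft_force: [-0.0, 0.1, -0.0]
opening: 0.0854
t=34.60 p [ 0.4986 -0.0972  0.2025] yaw 102.16 f [-0.04  0.11 -0.01] op 0.0854
tray all 7495 [[0.5808, -0.0876], [0.1238, 0.1589], 12.1876]
tray rim 1661 [[0.5808, -0.0876], [0.1238, 0.1589], 12.1876]
rib 339 [[0.5696, -0.1365], [0.0386, 0.0103], 12.5844] 0.0418
rib 308 [[0.5958, -0.0884], [0.0388, 0.0099], 11.2646] 0.0418
plate 4525 [[0.5853, -0.1125], [0.1145, 0.0793], 13.0503] z 0.008 slope [-0.009 -0.002]
```

View pics/w14.png

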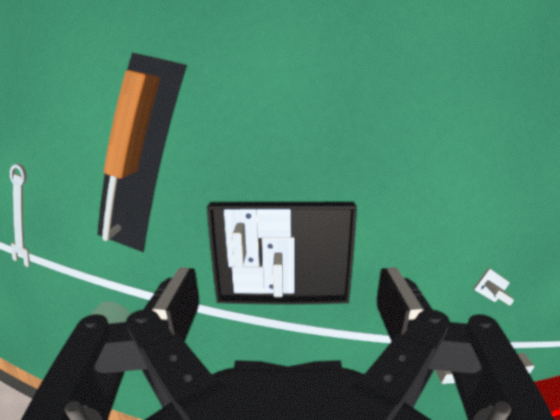

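Run:
```python
from h import *
go(.5767,.2161,.15,163)
```

```text
t=34.65 d [ 289.8   51.5 -141.9] rot [ 1.000e-02 -6.082e+01 -7.000e-02] dist 327.0
```

```bash
python3 -m pendant '[{"tx":290,"ty":30,"tz":-142,"ax":0,"ay":-60.8,"az":0,"gripper":0.6},{"tx":290,"ty":30,"tz":-142,"ax":0,"ay":-60.8,"az":0,"gripper":0.6},{"tx":290,"ty":30,"tz":-142,"ax":0,"ay":-60.8,"az":0,"gripper":0.6},{"tx":290,"ty":30,"tz":-142,"ax":0,"ay":-60.8,"az":0,"gripper":0.6},{"tx":290,"ty":30,"tz":-142,"ax":0,"ay":-60.8,"az":0,"gripper":0.6},{"tx":290,"ty":51,"tz":-142,"ax":0,"ay":-60.8,"az":0,"gripper":0.6},{"tx":290,"ty":51,"tz":-142,"ax":0,"ay":-60.8,"az":0,"gripper":0.6},{"tx":290,"ty":51,"tz":-142,"ax":0,"ay":-60.8,"az":0,"gripper":0.6},{"tx":290,"ty":51,"tz":-142,"ax":0,"ay":-60.8,"az":0,"gripper":0.6}]'; python3 rib.py w15.png .577 .216;  python3 - <<'E'
from h import *
go(.5767,.2161,.0125,163)
E
```

```text
time: 35.78
position: [0.5769, 0.2156, 0.1507]
orientation: [[-0.956, 0.0, -0.294], [0.294, -0.0, -0.956], [-0.0, -1.0, 0.0]]
ft_force: [-0.2, -0.8, -0.7]
opening: 0.0513
t=35.77 p [0.5769 0.2156 0.1507] yaw 162.88 f [-0.17 -0.81 -0.68] op 0.0513
rib 559 [[0.5773, 0.216], [0.0391, 0.0092], 73.0405] 0.0386
t=35.83 d [  0.5 138.4  -0.4] rot [-0.   -0.12 -0.04] dist 138.0
```

View pics/w15.png

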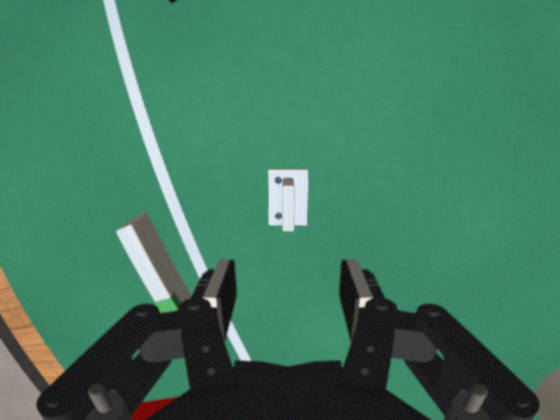

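```bash
python3 -m pendant '[{"tx":0,"ty":50,"tz":-0.2,"ax":0,"ay":0,"az":0,"gripper":0.6},{"tx":0,"ty":100,"tz":-0.2,"ax":0,"ay":0,"az":0,"gripper":0.6},{"tx":0,"ty":128,"tz":-0.2,"ax":0,"ay":0,"az":0,"gripper":0.6},{"tx":0,"ty":137,"tz":-0.2,"ax":0,"ay":0,"az":0,"gripper":0.6},{"tx":0,"ty":137,"tz":-0.2,"ax":0,"ay":0,"az":0,"gripper":0.6}]';python3 -m pendant '[{"tx":0,"ty":0,"tz":0,"ax":0,"ay":0,"az":0,"gripper":0},{"tx":0,"ty":0,"tz":0,"ax":0,"ay":0,"az":0,"gripper":0},{"tx":0,"ty":0,"tz":0,"ax":0,"ay":0,"az":0,"gripper":0},{"tx":0,"ty":0,"tz":0,"ax":0,"ay":0,"az":0,"gripper":0},{"tx":0,"ty":0,"tz":0,"ax":0,"ay":0,"az":0,"gripper":0}]' 60; python3 -m pendant '[{"tx":0,"ty":-20,"tz":0,"ax":0,"ay":0,"az":0,"gripper":0},{"tx":0,"ty":-80,"tz":0,"ax":0,"ay":0,"az":0,"gripper":0},{"tx":0,"ty":-130,"tz":0,"ax":0,"ay":0,"az":0,"gripper":0},{"tx":0,"ty":-130,"tz":0,"ax":0,"ay":0,"az":0,"gripper":0}]';  python3 - <<'E'
from h import *
save('wrist','w16.png')
go(.5713,-.0433,.09,102.2)
E
python3 hand.py w16.png
```

```text
time: 36.45
position: [0.5768, 0.2163, 0.0136]
orientation: [[-0.956, -0.0, -0.293], [0.293, -0.0, -0.956], [-0.0, -1.0, 0.0]]
ft_force: [-0.4, 0.3, 0.1]
opening: 0.0515
time: 37.08
position: [0.5778, 0.2171, 0.0148]
orientation: [[-0.956, 0.002, -0.292], [0.292, 0.0, -0.956], [-0.002, -1.0, -0.001]]
ft_force: [-0.4, -0.6, 6.3]
opening: 0.0087
time: 37.58
position: [0.5806, 0.2181, 0.1499]
orientation: [[-0.956, 0.011, -0.292], [0.292, 0.003, -0.956], [-0.01, -1.0, -0.006]]
ft_force: [0.8, -0.8, -0.6]
opening: 0.0086
t=37.62 d [-69.3  56.3 251.4] rot [ 0.27 60.82 -0.15] dist 267.0
2406 y [0.0089 0.0099 0.0109] plane [ 0.0004 -0.0007  0.0099] rect [[-0.0, 0.0131], [0.0364, 0.0282], 0.3991]
x [-0.018  0.018] z [-0.0002  0.0269]
```

```bash
python3 -m pendant '[{"tx":-69,"ty":10,"tz":251,"ax":0.3,"ay":60.8,"az":0,"gripper":0},{"tx":-69,"ty":10,"tz":251,"ax":0.3,"ay":60.8,"az":0,"gripper":0},{"tx":-69,"ty":10,"tz":251,"ax":0.3,"ay":60.8,"az":0,"gripper":0},{"tx":-69,"ty":20,"tz":251,"ax":0.3,"ay":60.8,"az":0,"gripper":0},{"tx":-69,"ty":40,"tz":251,"ax":0.3,"ay":60.8,"az":0,"gripper":0},{"tx":-69,"ty":56,"tz":251,"ax":0.3,"ay":60.8,"az":0,"gripper":0},{"tx":-69,"ty":56,"tz":251,"ax":0.3,"ay":60.8,"az":0,"gripper":0},{"tx":-69,"ty":56,"tz":251,"ax":0.3,"ay":60.8,"az":0,"gripper":0},{"tx":-69,"ty":56,"tz":251,"ax":0.3,"ay":60.8,"az":0,"gripper":0}]';  python3 - <<'E'
from h import *
go(.5713,-.0433,.022,102.2)
E
```

```text
time: 38.75
position: [0.5695, -0.0432, 0.0878]
orientation: [[-0.213, -0.003, -0.977], [0.977, -0.004, -0.213], [-0.003, -1.0, 0.004]]
ft_force: [-0.1, -0.1, -0.7]
opening: 0.0087
t=38.75 d [-0.3 65.8 -2. ] rot [-0.24  0.11 -0.19] dist 66.0
```

```bash
python3 -m pendant '[{"tx":0,"ty":30,"tz":-1.5,"ax":-0.2,"ay":0,"az":-0.1,"gripper":0},{"tx":0,"ty":55,"tz":-1.5,"ax":-0.2,"ay":0,"az":-0.1,"gripper":0},{"tx":0,"ty":64,"tz":-1.5,"ax":-0.2,"ay":0,"az":-0.1,"gripper":0},{"tx":0,"ty":66,"tz":-1.5,"ax":-0.2,"ay":0,"az":-0.1,"gripper":0},{"tx":0,"ty":66,"tz":-1.5,"ax":-0.2,"ay":0,"az":-0.1,"gripper":0},{"tx":0,"ty":66,"tz":-1.5,"ax":-0.2,"ay":0,"az":-0.1,"gripper":0}]'
```

```text
time: 39.5
position: [0.5712, -0.0436, 0.0223]
orientation: [[-0.212, 0.001, -0.977], [0.977, -0.002, -0.212], [-0.002, -1.0, -0.0]]
ft_force: [0.4, -0.2, -0.6]
opening: 0.0093
```

```bash
python3 -m pendant '[{"tx":0,"ty":2,"tz":0,"ax":0,"ay":0,"az":0,"gripper":0},{"tx":0,"ty":3,"tz":0,"ax":0,"ay":0,"az":0,"gripper":0},{"tx":0,"ty":3.5,"tz":0,"ax":0,"ay":0,"az":0,"gripper":0},{"tx":0,"ty":3.5,"tz":0,"ax":0,"ay":0,"az":0,"gripper":0}]'
```

```text
time: 40.0
position: [0.5701, -0.0435, 0.0178]
orientation: [[-0.212, -0.002, -0.977], [0.977, -0.001, -0.212], [-0.001, -1.0, 0.002]]
ft_force: [-1.0, -0.6, 1.4]
opening: 0.009
```

Contact (+2 N). Release and rise.

```bash
python3 -m pendant '[{"tx":0,"ty":0,"tz":0,"ax":0,"ay":0,"az":0,"gripper":0.28},{"tx":0,"ty":0,"tz":0,"ax":0,"ay":0,"az":0,"gripper":0.28},{"tx":0,"ty":0,"tz":0,"ax":0,"ay":0,"az":0,"gripper":0.28},{"tx":0,"ty":0,"tz":0,"ax":0,"ay":0,"az":0,"gripper":0.28},{"tx":0,"ty":-30,"tz":0,"ax":0,"ay":0,"az":0,"gripper":0.28},{"tx":0,"ty":-80,"tz":0,"ax":0,"ay":0,"az":0,"gripper":0.28},{"tx":-40,"ty":-140,"tz":40,"ax":0,"ay":0,"az":0,"gripper":1},{"tx":-40,"ty":-150,"tz":80,"ax":0,"ay":0,"az":0,"gripper":1},{"tx":-40,"ty":-150,"tz":80,"ax":0,"ay":0,"az":0,"gripper":1},{"tx":-40,"ty":-150,"tz":80,"ax":0,"ay":0,"az":0,"gripper":1}]';python3 tp.py w17.png
python3 - <<'E'
from h import *
for n in('scene','side'):
    p,d=save(n,n+'9.png')
    for l in ('corner_a','long_plate','short_a'): print(n,l,[(np.round(r['at'],3).tolist(),round(r['conf'],2)) for r in look_for(l,n)])
E
```

```text
time: 41.25
position: [0.5009, -0.0993, 0.1679]
orientation: [[-0.211, -0.0, -0.977], [0.977, -0.001, -0.211], [-0.001, -1.0, 0.001]]
ft_force: [-0.3, -0.1, 0.2]
opening: 0.0856
t=41.25 p [ 0.5009 -0.0993  0.1679] yaw 102.18 f [-0.31 -0.05  0.18] op 0.0856
tray all 7377 [[0.5806, -0.0875], [0.1234, 0.1593], 12.4384]
tray rim 2093 [[0.5807, -0.0875], [0.1233, 0.1593], 12.4384]
rib 419 [[0.5699, -0.136], [0.0394, 0.0106], 12.2164] 0.0417
rib 397 [[0.5694, -0.0448], [0.0403, 0.0105], 13.2486] 0.0417
rib 359 [[0.5962, -0.0886], [0.0404, 0.01], 12.4799] 0.0418
plate 5234 [[0.5851, -0.1126], [0.1148, 0.0796], 12.8612] z 0.008 slope [-0.008 -0.004]
plate 1124 [[0.5714, -0.0436], [0.0567, 0.0378], 12.6208] z 0.0079 slope [-0.003 -0.003]
scene corner_a [([0.614, -0.089, 0.008], 0.73), ([0.567, -0.123, 0.009], 0.71)]
scene long_plate [([0.688, 0.119, -0.002], 0.65)]
scene short_a [([0.576, -0.043, 0.006], 0.59)]
side corner_a [([0.612, -0.094, 0.01], 0.76), ([0.566, -0.138, 0.013], 0.76)]
side long_plate [([0.689, -0.338, 0.001], 0.15)]
side short_a [([0.57, -0.054, 0.018], 0.54)]
```

View pics/w17.png

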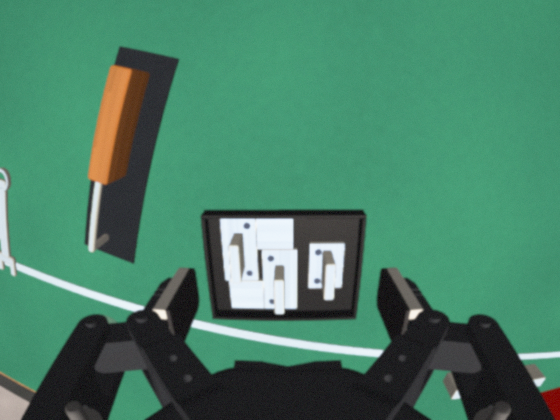

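View pics/scene9.png

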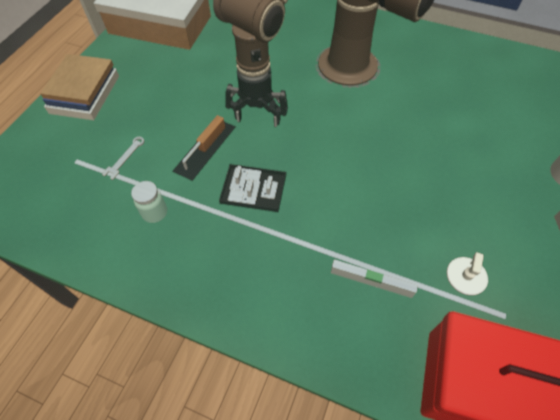

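View pics/side9.png

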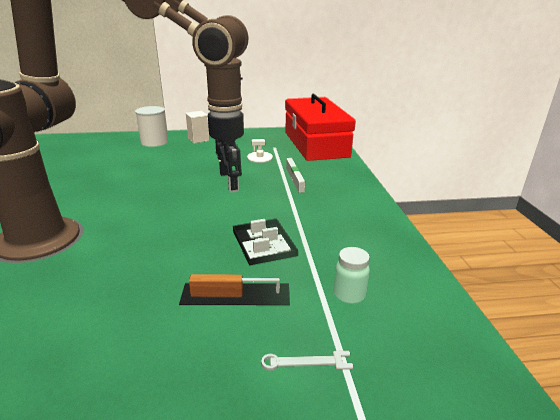

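Run:
```python
from h import *
s=read_state(); p=cv2.imread('pics/w17.png'); d=np.load('pics/w17_d.npy'); W=wcloud(d,s); hsv=cv2.cvtColor(p,cv2.COLOR_BGR2HSV)
a=np.radians(12.2); R=np.array([[np.cos(a),np.sin(a)],[-np.sin(a),np.cos(a)]])
T=(W[...,:2]-[.5807,-.0873])@R.T; z=W[...,2]; wh=(hsv[...,1]<60)&(hsv[...,2]>130)&(z<.02)
for nm,(x0,y0,f) in {'A':(-19.2,-45,1),'B':(18.,-5,-1),'S':(0,45,0)}.items():
    u=(T[...,0]*1000-x0)*(f or 1); v=(T[...,1]*1000-y0)*(f or 1)
    m=wh&(((abs(u)<(33 if f else 25))&(abs(v)<16))|((f!=0)&(u>-34)&(u<-3)&(v>-15)&(v<52)))
    Q=np.c_[u[m],v[m],z[m]*1000]; A=np.c_[Q[:,:2],np.ones(len(Q))]; c=np.linalg.lstsq(A,Q[:,2],rcond=None)[0]
    print(nm,len(Q),'tilt',c[:2].round(4),'z',np.percentile(Q[:,2],[2,50,98]).round(1))
print(cv2.imwrite('pics/w17c.png',cv2.resize(p[195:335,190:380],None,fx=4,fy=4,interpolation=cv2.INTER_CUBIC)))
```

```text
A 2234 tilt [ 0.0001 -0.0079] z [ 6.   7.5 10.5]
B 1871 tilt [ 0.0095 -0.0029] z [5.9 7.4 9.9]
S 818 tilt [-0.0054 -0.0102] z [ 6.   7.3 15.6]
True
```

View pics/w17c.png

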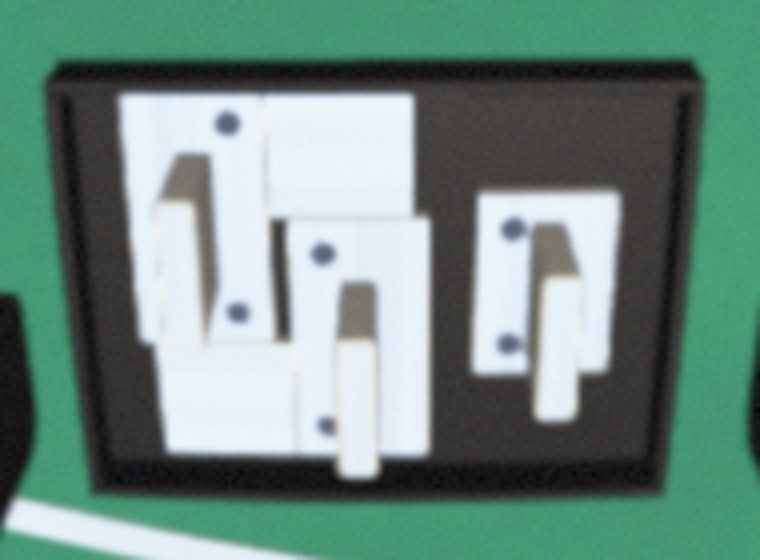

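The three plates lie flat, the corners are interlocked without overlap, and the tray is about 105 mm before the strip. The robot is clear of everything, so I'm handing in.

```bash
python3 -c "
from h import *
print(job_done())"
```

```text
the job is handed in; nothing more can be done
None
```

I hooked the tray by its near rim from inside, dragged it about 190 mm to the robot's side, and stood the hook back on its mat. I then packed the three plates I found into the tray. I handed the job in at about 41 s, and it reported no verdict.

What my last checks showed:
- **Tray:** its centre is about 105 mm before the strip's middle.
- **Hook:** it stands upright on the mat, about 1–4 mm off the mat's middle line. That was measured by the wrist camera right after release, and the final pictures show nothing that contradicts it.
- **Plates:** two corners and one short plate were present. The wide pictures and the detector showed no other plate on the shelf. The tops of all three ribs read 0.042 m above the shelf and the tilts came out at 0.012 rad or less. The pictures show no overlap; the corners are interlocked with gaps of about 1 mm where they nearly touch.
- **Jar, level, spanner and nozzle:** they look unmoved in the final pictures. I did not measure their positions again.

Where checks disagreed:
- The detector reported a "long plate" twice at the end, but both hits were on the metal strip.
- The scene and side cameras differed by about 3 mm on the tray, so I relied on the wrist camera for placing.

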